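Tighten the probe-mount clamp screw squarely

ROBOT

A 6-joint arm with a two-finger parallel gripper is mounted at the origin on the work surface. World frame = base frame: x ahead of the robot, y to its left, z up, the work surface at z = 0. Lengths are in m, angles in rad, forces in N, time in s.
With the tool pointing down it reaches from about 0.35 to 0.975 m from the base axis. Payload 4.9 kg.
Tool frame: the origin (TCP) lies on the mounting face of the last link; the fingertips stand 173 mm ahead of it and the grasp point (between the pads) lies ctrl.pinch_z ahead of it (ctrl.pinch_z is the distance from the TCP to the grasp point, in m); z points along the fingers, y is the line along which they close (so a half turn about z gives the same grasp; the last joint's range is limited). The gripper opens to 85 mm and grips with 20 to 120 N. Pads are 22 mm wide; open, the fingers measure 114 mm over their backs; the gripper's body (76 mm by 85 mm) begins 54 mm behind the grasp point. The pads swing forward as they close: fully open they stand 13 mm farther back than shut.
Start: joints at [1.192, 0.053, 1.613, -0, 1.476, -0.119], TCP at [0.161, 0.604, 0.405] pointing down, gripper open.
Joint ranges: [-3.01, 3.01], [-1.01, 2.22], [0.06, 2.58], [-1.02, 4.17], [0.09, 2.62], [-3.14, 3.14]. Speed limits (rad/s): [2.57, 2.57, 3.14, 3.14, 3.14, 3.14].

INTERFACE

Orientations are given as a rotation vector (axis times angle).
In Python, from station import telemetry, eyes, ctrl gives the robot as it stands.
- The arm moves only by the tool apply_moves, never from a script. Its argument "plan" is a list of rows, each a list of 5 numbers: the finger opening in m, from 0 to 0.0854, then the shift along the tool's x, y, z in m, then the turn about the tool's z in rad. In form: [[jaw, x, y, z, roll], ...]. A call has 1 to 12 rows; each row is the pose to reach, as a shift and turn from the pose commanded when the call began, along the tool's axes at that moment; what a row does not reach only later rows make up. A row lasts 1/12 s, in which the tool goes at most 41.7 mm and 7.16 degrees, less where a joint would pass 70% of its speed; a pose out of reach is approached as far as the arm can. A call with a gripper value outside its range is refused whole. The fingers move at their own pace and stop on an object; "newtons" is the grip in N (left out, the last holds). Time passes only in rows, so rows that repeat a pose let the fingers close. It gives the time, the measured TCP pose, the force, the opening and the grip force at its end, in the units of the state.
- telemetry.get_obs(): the state, without advancing time (a new reading comes with each control period).
- eyes.get_image(name): name is "side" or "top" or "wrist"; returns a dict with "img" (480x640x3 uint8, blue, green, red), "range_z" (480x640 float32, m along the optical axis (not along the pixel's ray), 0 where there is no reading), "K" (3x3 intrinsics, pixels), "dist_coeffs" ([k1, k2, p1, p2, k3] as OpenCV has them; the pictures are not rectified), "pose" (4x4, takes a point from camera to world coordinates); the wrist camera has in their place "hand_eye" (4x4, takes a point from camera to tool coordinates, whose origin is the TCP and whose axes are the flange's). Camera axes: x right, y down, z forward; pixel columns grow to the right and rows downward; lengths in m; the calibration is good to about 2 mm. A picture is of the moment at which its call begins: read the wrist's pose just before it.
- ctrl.finish_job(): hands the job in; it is judged then, once.
Trained networks look in a picture, given as the dict that the camera call returned (one of the last four; its "shot" number tells which), for a name from the list of things; names that differ only in an ending like _2 or _b are one class to them, and where a whole thing is asked for, a point or a joint stands for the part that bears it (a point fixed in the world has none). Each returns a list of dicts, best first, with "confidence" (0 to 1); they miss things now and then, are a little off and sometimes report something else, mostly with a low value. They report only what shows in the picture. A call takes as long as a camera call.
- eyes.search_frame(thing, picture): "box" ([left, top, right, bottom] in pixels, round what is visible of it).
- eyes.outline_of(thing, picture): "region" (480x640 bool, what is visible of it) and "box" ([left, top, right, bottom] in pixels, round what is visible of it).
- eyes.tip_of(thing, picture): "point" ([column, row] in pixels: a listed point, or the origin of a listed thing).
The state is a dict: "t": time; "q": joint angles; "dq": joint speeds; "effort": joint torques, N m; "tool_pos": TCP position; "tool_rot": TCP orientation; "contact_force": force on the tool from outside, world axes, zero at the start; "wrist_torque": the same for the moment, N m; "opening": finger opening in m; "grip_force": force on a finger pad.
Only numpy, scipy, OpenCV 4.12 (cv2) and the standard library are available. Lean on these libraries where they do the work, as an engineer would, in place of code of your own. Each camera call takes 0.05 s, during which the arm holds its last target. There are 200 camera calls.

TASK

Take the broad-blade screwdriver with the square handle out of its holder and set its blade fully into the slotted clamp screw on the sloped probe mount, square to the screw before you begin to turn. Keeping it square and pressing and twisting only gently, drive the screw clockwise until it is fully home and hold it snug against its stop for a moment without forcing it, then draw the driver straight out and stand it back upright in its holder, fully down and released. Touch the screw and mount only with the driver, and leave everything else where it is.

Things in the scene. Friction and masses are not known exactly. Their poses are not given: they have to be found in the camera images.
- driver: Broad-blade screwdriver, 135 mm long, 0.16 kg, black handle. Origin: centre of the blade's end; z runs up the tool to the handle. Blade 14 mm wide along x, 4 mm thick along y (half-turn symmetric); its last 3 mm are 12.5 x 3 mm. Round shank 14 mm across from 14 to 60 mm, collar 30 mm across from 60 to 65 mm. Starts hanging in one hole of the holder, turned any way about its axis.
- driver_grip (a point): Middle of the driver's handle, on its axis, 100 mm above the blade's end; axes as the driver's. The handle is square, 26 x 26 mm with sides along x and y, and runs from 35 mm below to 35 mm above this point, with a 3 mm button on top.
- screw_top (a point): Centre of the mouth of the slot in the steel clamp screw's head (32 mm across, 11 mm high). z points outward along the screw's axis, x along the slot. The slot is 15.5 mm long with closed ends, 5.5 mm wide, 8.5 mm deep with a flat floor; it turns and sinks with the screw. Seen from the driver, clockwise tightens.
- screw_home (a point): Where screw_top lies when the screw is fully home, head on the sloped face 11 mm below; z: screw axis, outward, 20 degrees from vertical to the mount's -x. Fast thread, sinks 1.5 mm per rad; 0.7 to 1.4 rad remain at the start, how much is to be felt. It drags with some 0.09 N m, stops hard when home and stays where left. Snug is 0.2 to 0.3 N m held at the stop, 0.45 too much; press with 2 to 10 N.
- mount: Fixed probe mount: base 120 x 90 x 10 mm, origin under its centre, with a dark sloped slab 96 x 80 x 16 mm, face centre 64 mm above the table, looking up and 20 degrees to the mount's -x. The screw is 12 mm down-slope of the face's centre; up-slope, 15 to 45 mm from the centre, a clamp block 22 mm high holds a 16 mm tube, 130 mm long, across the slab.
- holder: Fixed grey driver holder, a block 70 x 170 x 70 mm with two vertical through holes; origin at the centre of its underside, holes along its y.
- hole_a (a point): Mouth of the holder's hole at its +y end, centre, level with the holder's top 70 mm above the table; 18 mm across with a 3 mm chamfer, right through to the table. A driver hanging there has its blade end 10 mm above the table.
- hole_b (a point): Mouth of the other hole, the same, 90 mm away at the holder's -y end. Which hole holds which driver varies.
- nut_driver: Bystander in the other hole: slim driver with a round handle 22 mm across and 110 mm long in all; origin at its lower end, 10 mm above the table.
- sample_box: Bystander: flat black box 60 x 50 x 18 mm with a clear lid; origin under its centre.
- lens_cap: Bystander: black disc 34 mm across, 12 mm high, standing between mount and holder.
- mouse: Bystander: black computer mouse 100 x 58 x 26 mm.
- goggles: Bystander: laser goggles 135 mm wide, 40 mm high, arms folded out towards their +x.
- tissue_tube: Bystander: white tapering tube 66 mm across, 170 mm tall.
- probe_handset: Bystander: black probe handset 30 x 110 x 24 mm with a steel nose.

How it is judged:
On the way, in this order (a step that is already met when the one before it is completed fails the run):
1. the blade is seated in the slot, at least 5 mm deep, the driver square to the screw within 0.09 rad, and the screw not yet turned (sunk less than 0.35 mm) (z of driver in the frame of screw_top below -0.005 m and distance between driver and screw_top below 0.0115 m and angle between the z axis of driver and the z axis of screw_home, either way round below 0.09 rad and distance of screw_top from where it was at the start of the episode below 0.00035 m), for 0.2 s.
2. the screw is fully home, head within 0.3 mm of its seat, and snug: the blade in the slot bears on it with at least 26 N in all (sum over the contacts) (z of driver in the frame of screw_top below -0.005 m and distance between driver and screw_top below 0.0115 m and distance between screw_top and screw_home below 0.0003 m and contact force between driver and mount above 26 N), for 0.1 s.
At the end, for the whole second after the job is handed in: The screw is home (screw_top within 0.3 mm of screw_home); the driver stands upright (within 0.12 rad) in a hole of the holder (blade end within 8 mm of the hole's axis, collar down on the top within 2.5 mm), released and at rest (distance between screw_top and screw_home below 0.0003 m and angle between driver's own z axis and vertical below 0.12 rad and (horizontal distance between driver and hole_a below 0.008 m or horizontal distance between driver and hole_b below 0.008 m) and height (world z) of driver between 0.007 and 0.0125 m and linear speed of driver below 0.01 m/s and contact force between the fingers and driver below 0.1 N); the robot touches nothing.
It fails at once if the driver stands out of square by more than 0.12 rad while its blade is in the slot and the screw has begun to turn (z of driver in the frame of screw_top below -0.005 m and distance between driver and screw_top below 0.0115 m and distance of screw_top from where it was at the start of the episode above 0.00035 m and angle between the z axis of driver and the z axis of screw_home, either way round above 0.12 rad).
It fails at once if the driver is pressed or twisted against the screw or mount with more than 80 N (sum over the contacts) (contact force between driver and mount above 80 N).
It fails at once if the fingers or arm touch the mount or screw (contact force between any of the arm, the fingers and mount above 1 N).
It fails at once if a bystander is pushed more than 25 mm (distance of any of nut_driver, sample_box, lens_cap, mouse, goggles, tissue_tube, probe_handset from where it was at the start of the episode above 0.025 m).
It also fails if it takes over 67 s, if anything falls off the work surface, if the arm or the gripper's body presses on something with over 40 N, if the wrist force passes 120 N, or if a joint passes its speed limit or range.

## Working session

There is one attempt and no reset: what is moved stays moved. The work goes in short steps, Python scripts to look and compute and a tool call to move; the robot and the scene stay as the last step left them, time stands still between calls to the robot, and variables do not carry over. Pictures are saved under pics/ and viewed, at most 10 in all, crops included, and the job is handed in when it is done.

Besides the shell and the picture viewer there is one more tool, called after "Call:" as a command line: name --pt "numbers of a row" for each row, then --argument value for the rest. apply_moves: Moves the arm, as the interface text tells. Its arguments: {"type":"object","properties":{"plan":{"type":"array","items":{"type":"array","items":{"type":"number"}}},"newtons":{"type":"number"}},"required":["plan"]}

```bash
ls; mkdir -p pics; cat > h.py <<'E'
import numpy as np, cv2
from scipy.spatial.transform import Rotation as R
from station import telemetry, eyes, ctrl
def T(o=None):
    o=o or telemetry.get_obs(); M=np.eye(4); M[:3,:3]=R.from_rotvec(o['tool_rot']).as_matrix(); M[:3,3]=o['tool_pos']; return M
def shot(name):
    M=T(); p=eyes.get_image(name)
    p['W']=M@np.array(p['hand_eye']) if name=='wrist' else np.array(p['pose']); return p
def ray(p,uv):
    u=cv2.undistortPoints(np.array(uv,float).reshape(-1,1,2),np.array(p['K']),np.array(p['dist_coeffs'])).reshape(-1,2)
    return np.c_[u,np.ones(len(u))]
def at_z(p,uv,z):
    d=ray(p,uv)@p['W'][:3,:3].T; c=p['W'][:3,3]; return c+d*((z-c[2])/d[:,2])[:,None]
def cloud(p,mask):
    v,u=np.nonzero(mask&(p['range_z']>0)); r=ray(p,np.c_[u,v])*p['range_z'][v,u][:,None]
    return r@p['W'][:3,:3].T+p['W'][:3,3]
def proj(p,X):
    W=np.linalg.inv(p['W']); rv=cv2.Rodrigues(W[:3,:3])[0]
    return cv2.projectPoints(np.array(X,float).reshape(-1,3),rv,W[:3,3],np.array(p['K']),np.array(p['dist_coeffs']))[0].reshape(-1,2)
E
cat > a.py <<'E'
from h import *
print(ctrl.pinch_z)
for n in ['top','side']:
    p=shot(n); cv2.imwrite(f'pics/{n}0.png',p['img'])
    print(n,np.round(p['W'],3).tolist())
    for t in ['driver','nut_driver','holder','mount','lens_cap','sample_box','mouse','goggles','tissue_tube','probe_handset']:
        for d in eyes.outline_of(t,p)[:2]:
            X=cloud(p,d['region']); 
            if len(X)==0: print(t,'noX',d['box']);continue
            print(t,round(d['confidence'],2),np.round(d['box']).tolist(),np.round(np.median(X,0),3),'zmax',np.round(np.percentile(X[:,2],98),3),np.round(np.percentile(X,[3,97],axis=0)[:,:2],3).tolist())
    for t in ['driver_grip','screw_top','hole_a','hole_b']:
        for d in eyes.tip_of(t,p)[:2]:
            u,v=np.round(d['point']).astype(int); X=cloud(p,np.indices((480,640))[0:1].sum(0)*0==1)
            m=np.zeros((480,640),bool); m[max(v-1,0):v+2,max(u-1,0):u+2]=1; X=cloud(p,m)
            print(t,round(d['confidence'],2),np.round(d['point'],1),np.round(np.median(X,0),4) if len(X) else None)
E
python3 a.py
```

```text
pics
0.1547
top [[0.004, -0.984, 0.178, 0.386], [-1.0, -0.005, -0.003, -0.023], [0.004, -0.178, -0.984, 0.983], [0.0, 0.0, 0.0, 1.0]]
driver 0.74 [235.0, 244.0, 254.0, 264.0] [0.517 0.127 0.143] zmax 0.15 [[0.505, 0.117], [0.531, 0.144]]
driver 0.46 [183.0, 243.0, 273.0, 277.0] [0.513 0.177 0.069] zmax 0.073 [[0.486, 0.092], [0.554, 0.258]]
nut_driver 0.53 [191.0, 251.0, 209.0, 263.0] [0.517 0.216 0.1  ] zmax 0.12 [[0.509, 0.209], [0.53, 0.229]]
holder 0.57 [184.0, 240.0, 273.0, 281.0] [0.513 0.176 0.069] zmax 0.073 [[0.486, 0.092], [0.554, 0.258]]
mount 0.58 [356.0, 208.0, 418.0, 276.0] [ 0.563 -0.138  0.064] zmax 0.098 [[0.511, -0.188], [0.612, -0.087]]
lens_cap 0.77 [311.0, 214.0, 325.0, 232.0] [0.606 0.001 0.011] zmax 0.014 [[0.591, -0.014], [0.621, 0.016]]
sample_box 0.71 [310.0, 215.0, 325.0, 232.0] [0.605 0.001 0.011] zmax 0.014 [[0.591, -0.014], [0.621, 0.016]]
sample_box 0.56 [309.0, 306.0, 339.0, 342.0] [ 0.396 -0.01   0.017] zmax 0.021 [[0.368, -0.037], [0.426, 0.017]]
mouse 0.58 [441.0, 326.0, 489.0, 375.0] [ 0.348 -0.299  0.024] zmax 0.029 [[0.306, -0.343], [0.388, -0.25
[... 941 characters left out ...]
tPoints(np.array(uv,float).reshape(-1,1,2),np.array(p['K']),np.array(p['dist_coeffs'])).reshape(-1,2)
      ~~~~~~~~~~~~~~~~~~~^^^^^^^^^^^^^^^^^^^^^^^^^^^^^^^^^^^^^^^^^^^^^^^^^^^^^^^^^^^^^^^^^^^^^^^^^^^^^^^^
cv2.error: OpenCV(4.12.0) /io/opencv/modules/calib3d/src/undistort.dispatch.cpp:347: error: (-215:Assertion failed) CV_IS_MAT(_src) && CV_IS_MAT(_dst) && (_src->rows == 1 || _src->cols == 1) && (_dst->rows == 1 || _dst->cols == 1) && _src->cols + _src->rows - 1 == _dst->rows + _dst->cols - 1 && (CV_MAT_TYPE(_src->type) == CV_32FC2 || CV_MAT_TYPE(_src->type) == CV_64FC2) && (CV_MAT_TYPE(_dst->type) == CV_32FC2 || CV_MAT_TYPE(_dst->type) == CV_64FC2) in function 'cvUndistortPointsInternal'
```

View pics/m1.png

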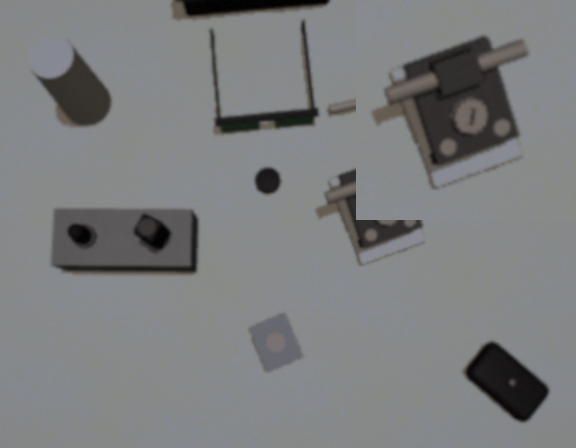

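View pics/side1.png

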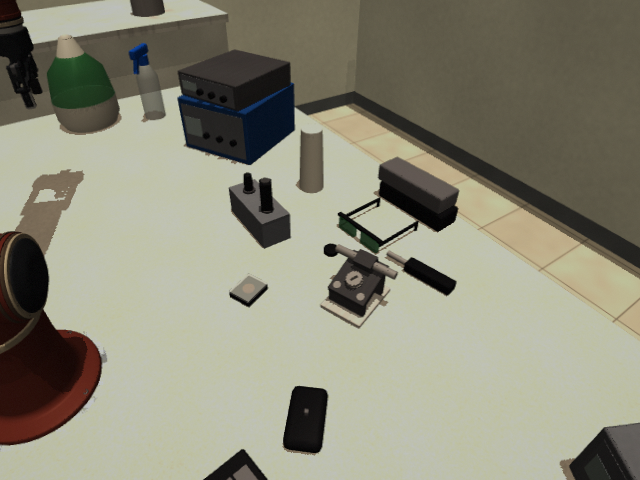

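Call:
apply_moves --pt "0.085 -0.5 -0.18 -0.05 0" --pt "0.085 -0.5 -0.18 -0.05 0" --pt "0.085 -0.5 -0.18 -0.05 0" --pt "0.085 -0.5 -0.18 -0.05 0" --pt "0.085 -0.5 -0.18 -0.05 0" --pt "0.085 -0.5 -0.18 -0.05 0" --pt "0.085 -0.5 -0.18 -0.05 0" --pt "0.085 -0.5 -0.18 -0.05 0" --pt "0.085 -0.5 -0.18 -0.05 0" --pt "0.085 -0.5 -0.18 -0.05 0" --pt "0.085 -0.5 -0.18 -0.05 0" --pt "0.085 -0.5 -0.18 -0.05 0"

```text
t: 2.65
tool_pos: [0.5713, 0.3192, 0.4519]
tool_rot: [0.407, 3.115, 0.0]
contact_force: [0.7, 0.9, 0.1]
opening: 0.0849
grip_force: 0.0
```

Call:
apply_moves --pt "0.085 -0.31 -0.11 0 0" --pt "0.085 -0.31 -0.11 0 0" --pt "0.085 -0.31 -0.11 0 0" --pt "0.085 -0.31 -0.11 0 0" --pt "0.085 -0.31 -0.11 0 0" --pt "0.085 -0.31 -0.11 0 0" --pt "0.085 -0.31 -0.11 0 0" --pt "0.085 -0.31 -0.11 0 0" --pt "0.085 -0.31 -0.11 0 0" --pt "0.085 -0.49 -0.03 0 0" --pt "0.085 -0.49 -0.03 0 0" --pt "0.085 -0.49 -0.03 0 0"

```text
t: 3.65
tool_pos: [0.9491, 0.1516, 0.4505]
tool_rot: [-0.407, -3.112, 0.001]
contact_force: [2.1, -0.3, 1.2]
opening: 0.0851
grip_force: 0.0
```

Now push past the reach limit and see whether the orientation gives.

Call:
apply_moves --pt "0.085 -0.1 0.04 0 0" --pt "0.085 -0.1 0.04 0 0" --pt "0.085 -0.1 0.04 0 0" --pt "0.085 -0.1 0.04 0 0" --pt "0.085 -0.1 0.04 0 0" --pt "0.085 -0.1 0.04 0 0"

```text
t: 4.15
tool_pos: [0.9858, 0.1541, 0.4392]
tool_rot: [0.403, 3.085, 0.013]
contact_force: [-0.1, 0.6, 0.8]
opening: 0.0849
grip_force: 0.0
```

```bash
python3 - <<'E'
from h import *
s=telemetry.get_obs(); print(np.round(s['q'],3),np.round(T(),4).tolist())
E
```

```text
[ 0.08   1.146  0.055  0.002  1.909 -1.23 ] [[-0.966, 0.2565, 0.0315, 0.9858], [0.2568, 0.9665, 0.0045, 0.1541], [-0.0292, 0.0124, -0.9995, 0.4392], [0.0, 0.0, 0.0, 1.0]]
```

Call:
apply_moves --pt "0.085 0 0 0 0" --pt "0.085 0 0 0 0"

```text
t: 4.32
tool_pos: [0.9858, 0.1541, 0.4392]
tool_rot: [0.403, 3.085, 0.013]
contact_force: [0.2, -0.5, -0.1]
opening: 0.0851
grip_force: 0.0
```

Call:
apply_moves --pt "0.085 -0.3 0.12 0 0" --pt "0.085 -0.3 0.12 0 0" --pt "0.085 -0.3 0.12 0 0" --pt "0.085 -0.3 0.12 0 0" --pt "0.085 -0.3 0.12 0 0" --pt "0.085 -0.3 0.12 0 0" --pt "0.085 -0.3 0.12 0 0" --pt "0.085 -0.3 0.12 0 0"

```text
t: 4.98
tool_pos: [1.0028, 0.1499, 0.3903]
tool_rot: [0.4, 3.064, 0.023]
contact_force: [-0.3, 1.2, -0.3]
opening: 0.0847
grip_force: 0.0
```

```bash
python3 - <<'E'
from h import *
s=telemetry.get_obs(); print(np.round(s['q'],3),np.round(T(),4).tolist())
E
```

```text
[ 0.075  1.195  0.055  0.004  1.838 -1.235] [[-0.9651, 0.2564, 0.0529, 1.0028], [0.2571, 0.9663, 0.008, 0.1499], [-0.0491, 0.0214, -0.9986, 0.3903], [0.0, 0.0, 0.0, 1.0]]
```

Call:
apply_moves --pt "0.085 0.32 -0.14 -0.3 0" --pt "0.085 0.32 -0.14 -0.3 0" --pt "0.085 0.32 -0.14 -0.3 0" --pt "0.085 0.32 -0.14 -0.3 0" --pt "0.085 0.32 -0.14 -0.3 0" --pt "0.085 0.32 -0.14 -0.3 0" --pt "0.085 0.32 -0.14 -0.3 0" --pt "0.085 0.32 -0.14 -0.3 0" --pt "0.085 0.32 -0.14 -0.3 0" --pt "0.085 0.32 -0.14 -0.3 0" --pt "0.085 0.32 -0.14 -0.3 0" --pt "0.085 0.32 -0.14 -0.3 0"

```text
t: 5.98
tool_pos: [0.638, 0.0943, 0.6804]
tool_rot: [0.399, 3.053, 0.025]
contact_force: [-0.6, 0.3, 0.7]
opening: 0.0854
grip_force: 0.0
```

```bash
python3 - <<'E'
from h import *
s=telemetry.get_obs(); print(np.round(s['q'],3),np.round(T(),4).tolist())
E
```

```text
[ 0.03   0.067  1.147  0.007  1.862 -1.279] [[-0.9645, 0.256, 0.0642, 0.638], [0.257, 0.9664, 0.0083, 0.0943], [-0.0599, 0.0245, -0.9979, 0.6804], [0.0, 0.0, 0.0, 1.0]]
```

Call:
apply_moves --pt "0.085 0 0.05 -0.4 0" --pt "0.085 0 0.05 -0.4 0" --pt "0.085 0 0.05 -0.4 0" --pt "0.085 0 0.05 -0.4 0" --pt "0.085 0 0.05 -0.4 0" --pt "0.085 0 0.05 -0.4 0" --pt "0.085 0 0.05 -0.4 0" --pt "0.085 0 0.05 -0.4 0" --pt "0.085 0 0.05 -0.4 0"

```text
t: 6.73
tool_pos: [0.6141, 0.1274, 0.9658]
tool_rot: [0.401, 3.069, 0.024]
contact_force: [4.5, 1.3, -2.8]
opening: 0.0851
grip_force: 0.0
```

```bash
python3 - <<'E'
from h import *
s=telemetry.get_obs(); print(np.round(s['q'],3),np.round(T(),4).tolist())
E
```

```text
[ 0.085  0.506  0.067  0.009  2.52  -1.218] [[-0.9653, 0.2565, 0.0481, 0.6141], [0.2572, 0.9663, 0.0096, 0.1274], [-0.044, 0.0216, -0.9988, 0.9658], [0.0, 0.0, 0.0, 1.0]]
```

Call:
apply_moves --pt "0.085 0.28 -0.1 -0.25 0" --pt "0.085 0.28 -0.1 -0.25 0" --pt "0.085 0.28 -0.1 -0.25 0" --pt "0.085 0.28 -0.1 -0.25 0" --pt "0.085 0.28 -0.1 -0.25 0" --pt "0.085 0.28 -0.1 -0.25 0"

```text
t: 7.23
tool_pos: [0.4427, 0.125, 1.0748]
tool_rot: [0.388, 2.963, 0.056]
contact_force: [-0.1, 0.9, -0.1]
opening: 0.0848
grip_force: 0.0
```

```bash
python3 - <<'E'
from h import *
s=telemetry.get_obs(); print(np.round(s['q'],3),np.round(T(),4).tolist())
E
```

```text
[ 1.130e-01  3.100e-01  5.500e-02 -1.000e-03  2.619e+00 -1.198e+00] [[-0.9548, 0.2529, 0.156, 0.4427], [0.2586, 0.9658, 0.0173, 0.125], [-0.1463, 0.0569, -0.9876, 1.0748], [0.0, 0.0, 0.0, 1.0]]
```

```bash
cat > fit.py <<'E'
from h import *
def plane(X,tol=.0015,n=500,seed=0):
    rng=np.random.default_rng(seed); best=None
    for _ in range(n):
        a=X[rng.choice(len(X),3,False)]; nn=np.cross(a[1]-a[0],a[2]-a[0]); l=np.linalg.norm(nn)
        if l<1e-5: continue
        nn/=l; nn*=np.sign(nn[2])
        if not .85<nn[2]<.98: continue
        m=abs((X-a[0])@nn)<tol
        if best is None or m.sum()>best.sum(): best=m
    for _ in range(3):
        c=X[best].mean(0); nn=np.linalg.svd(X[best]-c)[2][2]; nn*=np.sign(nn[2]); best=abs((X-c)@nn)<tol
    return c,nn,best.sum(),X[best]
E
python3 - <<'E'
from fit import *
for n in ['top','side']:
    p=shot(n); X=cloud(p,np.ones((480,640),bool))
    m=(np.hypot(X[:,0]-.56,X[:,1]+.14)<.09)&(X[:,2]>.03)&(X[:,2]<.1); X=X[m]
    c,nn,k,I=plane(X); print(n,len(X),k,c,nn,'tilt',np.degrees(np.arccos(nn[2])),'az of -n',np.degrees(np.arctan2(-nn[1],-nn[0])))
    r=cv2.minAreaRect((I[:,:2]).astype(np.float32)); print(r)
    P=X[(X-c)@nn>.012]; d=np.linalg.svd(P[:,:]-P.mean(0))[2][0]; print('tube dir',d,np.degrees(np.arctan2(d[1],d[0])),len(P))
E
```

```text
top 2190 757 [ 0.55910316 -0.14225525  0.06087047] [-0.32801973 -0.11026281  0.93821382] tilt 20.246277725585788 az of -n 18.579910649928685
((0.5675358772277832, -0.1403684914112091), (0.09028410166501999, 0.07997004687786102), 20.608226776123047)
tube dir [-0.34967292  0.93686201 -0.00429272] 110.46750795819987 772
side 2401 903 [ 0.55470154 -0.14981752  0.05959229] [-0.31818977 -0.12131939  0.94023235] tilt 19.90938670934024 az of -n 20.870847473299357
((0.565068781375885, -0.14331042766571045), (0.09043794125318527, 0.08041836321353912), 20.397090911865234)
tube dir [ 0.35255323 -0.93579082 -0.00132577] -69.35641923332052 780
```

```bash
python3 - <<'E'
from h import *
p=shot('side'); cv2.imwrite('pics/s2.png',cv2.resize(p['img'][230:340,300:420],None,fx=5,fy=5,interpolation=cv2.INTER_CUBIC))
E
```

```text
(no output)
```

View pics/s2.png

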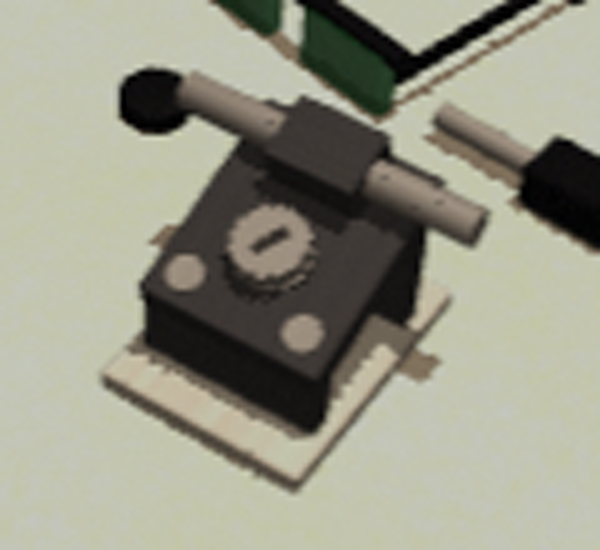

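```bash
cat > fk.py <<'E'
import numpy as np
D=[((.0527,1.6129,1.476),(.1605,.604,.4047)),((1.146,.055,1.909),(.9858,.1541,.4392)),((1.195,.055,1.838),(1.0028,.1499,.3903)),((.067,1.147,1.862),(.638,.0943,.6804)),((.506,.067,2.52),(.6141,.1274,.9658)),((.31,.055,2.619),(.4427,.125,1.0748))]
s,c=np.sin,np.cos
def rows(q):
    a,b,g=q[0],q[0]+q[1],sum(q)
    return [1,0,s(a),s(b),c(b),s(g),c(g)],[0,1,c(a),c(b),-s(b),c(g),-s(g)]
A=[];B=[]
for q,p in D:
    A+=rows(q); B+=[np.sqrt(p[0]**2+p[1]**2-.0744**2),p[2]]
P=np.linalg.lstsq(np.array(A),np.array(B),rcond=1e-4)[0]
def fk(q): return np.array(rows(q))@P
if __name__=='__main__':
    print(P, np.round(np.array(A)@P-B,4))
    for q2 in (-.2,0,.3,.5,.7,.9,1.1):
        for q3 in (2.2,2.4,2.55,np.pi-.09-q2): 
            print(q2,round(q3,2),fk((q2,q3,np.pi-q2-q3)).round(3),'q5',round(np.pi-q2-q3,2)) if .06<q3<2.58 else 0
E
python3 fk.py
```

```text
[0.00448888 0.24031519 0.42597194 0.61042991 0.09593177 0.10782302
 0.00494059] [ 0.0001 -0.0001 -0.0001 -0.0001 -0.0001 -0.0001  0.      0.0003  0.0001
  0.0001  0.     -0.0001]
-0.2 2.2 [0.43  0.209] q5 1.14
-0.2 2.4 [0.352 0.113] q5 0.94
-0.2 2.55 [0.282 0.053] q5 0.79
0 2.2 [0.437 0.122] q5 0.94
0 2.4 [0.341 0.044] q5 0.74
0 2.55 [ 0.26  -0.002] q5 0.59
0.3 2.2 [ 0.414 -0.007] q5 0.64
0.3 2.4 [ 0.3   -0.053] q5 0.44
0.3 2.55 [ 0.209 -0.073] q5 0.29
0.5 2.2 [ 0.378 -0.087] q5 0.44
0.5 2.4 [ 0.257 -0.109] q5 0.24
0.5 2.55 [ 0.164 -0.11 ] q5 0.09
0.5 2.55 [ 0.163 -0.11 ] q5 0.09
0.7 2.2 [ 0.327 -0.157] q5 0.24
0.7 2.4 [ 0.204 -0.156] q5 0.04
0.7 2.55 [ 0.113 -0.138] q5 -0.11
0.7 2.35 [ 0.233 -0.158] q5 0.09
0.9 2.2 [ 0.263 -0.217] q5 0.04
0.9 2.4 [ 0.142 -0.19 ] q5 -0.16
0.9 2.55 [ 0.057 -0.155] q5 -0.31
0.9 2.15 [ 0.293 -0.219] q5 0.09
1.1 2.2 [ 0.188 -0.262] q5 -0.16
1.1 2.4 [ 0.075 -0.212] q5 -0.36
1.1 2.55 [-0.002 -0.161] q5 -0.51
1.1 1.95 [ 0.338 -0.291] q5 0.09
```

```bash
python3 - <<'E'
from fk import *
from scipy.optimize import fsolve
for r in (.35,.45,.55):
  for z in (.75,.85,.95,1.05):
    for t in (-.157,0,.157,.343):
      f=lambda x:[*(fk(x)-[r,z]),sum(x)-np.pi+t]
      x,i,ok,_=fsolve(f,[-.2,1.2,2.1],full_output=1); print(r,z,t,x.round(2) if ok==1 else 'no')
E
```

```text
0.35 0.75 -0.157 [-0.49  1.51  2.28]
0.35 0.75 0 [-0.53  1.53  2.14]
0.35 0.75 0.157 [-0.57  1.55  2.  ]
0.35 0.75 0.343 [-0.61  1.59  1.83]
0.35 0.85 -0.157 [-0.39  1.26  2.43]
0.35 0.85 0 [-0.42  1.27  2.29]
0.35 0.85 0.157 [-0.45  1.3   2.14]
0.35 0.85 0.343 [-0.5   1.33  1.96]
0.35 0.95 -0.157 [-0.24  0.95  2.59]
0.35 0.95 0 [-0.27  0.97  2.45]
0.35 0.95 0.157 [-0.31  0.99  2.3 ]
0.35 0.95 0.343 [-0.35  1.03  2.12]
0.35 1.05 -0.157 [-0.02  0.52  2.8 ]
0.35 1.05 0 [-0.05  0.55  2.65]
0.35 1.05 0.157 [-0.09  0.58  2.49]
0.35 1.05 0.343 [-0.14  0.64  2.3 ]
0.45 0.75 -0.157 [-0.27  1.35  2.22]
0.45 0.75 0 [-0.31  1.38  2.08]
0.45 0.75 0.157 [-0.35  1.4   1.93]
0.45 0.75 0.343 [-0.39  1.45  1.75]
0.45 0.85 -0.157 [-0.18  1.09  2.38]
0.45 0.85 0 [-0.21  1.12  2.24]
0.45 0.85 0.157 [-0.25  1.15  2.08]
0.45 0.85 0.343 [-0.29  1.19  1.9 ]
0.45 0.95 -0.157 [-0.03  0.76  2.57]
0.45 0.95 0 [-0.06  0.79  2.41]
0.45 0.95 0.157 [-0.1   0.83  2.26]
0.45 0.95 0.343 [-0.15  0.88  2.07]
0.45 1.05 -0.157 [0.26 0.2  2.84]
0.45 1.05 0 [0.21 0.26 2.67]
0.45 1.05 0.157 [0.15 0.33 2.5 ]
0.45 1.05 0.343 [0.08 0.42 2.3 ]
0.55 0.75 -0.157 [-0.05  1.15  2.2 ]
0.55 0.75 0 [-0.09  1.18  2.04]
0.55 0.75 0.157 [-0.12  1.22  1.89]
0.55 0.75 0.343 [-0.17  1.27  1.7 ]
0.55 0.85 -0.157 [0.05 0.88 2.37]
0.55 0.85 0 [0.01 0.91 2.22]
0.55 0.85 0.157 [-0.03  0.95  2.06]
0.55 0.85 0.343 [-0.08  1.01  1.87]
0.55 0.95 -0.157 [0.23 0.48 2.59]
0.55 0.95 0 [0.19 0.53 2.43]
0.55 0.95 0.157 [0.14 0.58 2.26]
0.55 0.95 0.343 [0.08 0.66 2.06]
0.55 1.05 -0.157 no
0.55 1.05 0 no
0.55 1.05 0.157 no
0.55 1.05 0.343 no
```

```bash
cat > wp.py <<'E'
from h import *
def plan(wps,M=None):
    """wps: list of (world pos, roll) each its own call; prints tool-frame shift"""
    M=T() if M is None else M.copy()
    for p,ro in wps:
        d=M[:3,:3].T@(np.array(p)-M[:3,3]); print(np.round(d,4).tolist(),'roll',round(ro,3),'len',round(np.linalg.norm(d),3),'rows',int(np.ceil(max(np.linalg.norm(d)/.0417,abs(ro)/.125))))
        M[:3,3]=p; M[:3,:3]=M[:3,:3]@R.from_euler('z',ro).as_matrix()
    return M
E
python3 - <<'E'
from wp import *
plan([((.31,-.25,.88),.5),((-.12,-.38,.88),.5),((-.435,-.137,.9),.57)])
E
```

```text
[0.0606, -0.4077, 0.1637] roll 0.5 len 0.444 rows 11
[0.219, -0.3863, -0.068] roll 0.5 len 0.449 rows 11
[0.3266, -0.219, -0.0638] roll 0.57 len 0.398 rows 10
```

Call:
apply_moves --pt "0.085 0.06 -0.41 0.164 0.1" --pt "0.085 0.06 -0.41 0.164 0.2" --pt "0.085 0.06 -0.41 0.164 0.3" --pt "0.085 0.06 -0.41 0.164 0.4" --pt "0.085 0.06 -0.41 0.164 0.5" --pt "0.085 0.06 -0.41 0.164 0.5" --pt "0.085 0.06 -0.41 0.164 0.5" --pt "0.085 0.06 -0.41 0.164 0.5" --pt "0.085 0.06 -0.41 0.164 0.5" --pt "0.085 0.06 -0.41 0.164 0.5" --pt "0.085 0.06 -0.41 0.164 0.5" --pt "0.085 0.06 -0.41 0.164 0.5"

```text
t: 8.38
tool_pos: [0.3115, -0.2592, 0.8754]
tool_rot: [1.128, 2.792, 0.11]
contact_force: [0.9, -0.4, -0.6]
opening: 0.085
grip_force: 0.0
```

Call:
apply_moves --pt "0.085 0.22 -0.386 -0.068 0.1" --pt "0.085 0.22 -0.386 -0.068 0.2" --pt "0.085 0.22 -0.386 -0.068 0.3" --pt "0.085 0.22 -0.386 -0.068 0.4" --pt "0.085 0.22 -0.386 -0.068 0.5" --pt "0.085 0.22 -0.386 -0.068 0.5" --pt "0.085 0.22 -0.386 -0.068 0.5" --pt "0.085 0.22 -0.386 -0.068 0.5" --pt "0.085 0.22 -0.386 -0.068 0.5" --pt "0.085 0.22 -0.386 -0.068 0.5" --pt "0.085 0.22 -0.386 -0.068 0.5" --pt "0.085 0.22 -0.386 -0.068 0.5"

```text
t: 9.38
tool_pos: [-0.1255, -0.3854, 0.8785]
tool_rot: [1.792, 2.439, 0.16]
contact_force: [-0.6, -1.1, -1.4]
opening: 0.085
grip_force: 0.0
```

```bash
python3 - <<'E'
from wp import *
s=telemetry.get_obs(); print(np.round(s['q'],3),np.round(T(),4).tolist())
plan([((-.435,-.137,.9),.57),((-.435,-.137,1.1),0)])
E
```

```text
[-2.102 -0.269  1.112  0.177  2.385 -2.282] [[-0.2967, 0.9429, 0.1511, -0.1255], [0.9546, 0.2973, 0.0191, -0.3854], [-0.0269, 0.1499, -0.9883, 0.8785], [0.0, 0.0, 0.0, 1.0]]
[0.3284, -0.2147, -0.0633] roll 0.57 len 0.397 rows 10
[0.0116, 0.0281, -0.1977] roll 0 len 0.2 rows 5
```

Call:
apply_moves --pt "0.085 0.328 -0.215 -0.063 0.1" --pt "0.085 0.328 -0.215 -0.063 0.2" --pt "0.085 0.328 -0.215 -0.063 0.3" --pt "0.085 0.328 -0.215 -0.063 0.4" --pt "0.085 0.328 -0.215 -0.063 0.5" --pt "0.085 0.328 -0.215 -0.063 0.6" --pt "0.085 0.328 -0.215 -0.063 0.6" --pt "0.085 0.328 -0.215 -0.063 0.6" --pt "0.085 0.328 -0.215 -0.063 0.6" --pt "0.085 0.328 -0.215 -0.063 0.6" --pt "0.085 0.328 -0.215 -0.063 0.6"

```text
t: 10.3
tool_pos: [-0.4362, -0.1342, 0.8997]
tool_rot: [2.455, 1.823, 0.203]
contact_force: [-0.3, 0.1, -0.5]
opening: 0.0851
grip_force: 0.0
```

```bash
python3 - <<'E'
from wp import *
s=telemetry.get_obs(); print(np.round(s['q'],3),np.round(T(),4).tolist())
plan([((-.435,-.137,1.03),0),((-.335,-.137,1.05),0)])
E
```

```text
[-3.007 -0.11   0.937  0.006  2.468 -2.709] [[0.2847, 0.9465, 0.1519, -0.4362], [0.9567, -0.2905, 0.0167, -0.1342], [0.0599, 0.1406, -0.9882, 0.8997], [0.0, 0.0, 0.0, 1.0]]
[0.0054, 0.0203, -0.1286] roll 0 len 0.13 rows 4
[0.0297, 0.0975, -0.0046] roll 0 len 0.102 rows 3
```

Call:
apply_moves --pt "0.085 -0.014 0.034 -0.13 0" --pt "0.085 -0.014 0.034 -0.13 0" --pt "0.085 -0.014 0.034 -0.13 0" --pt "0.085 -0.014 0.034 -0.13 0" --pt "0.085 -0.014 0.034 -0.13 0"

```text
t: 10.72
tool_pos: [-0.4117, -0.16, 0.9982]
tool_rot: [2.47, 1.845, 0.131]
contact_force: [-0.4, 0.3, 0.5]
opening: 0.0853
grip_force: 0.0
```

```bash
python3 - <<'E'
from wp import *
s=telemetry.get_obs(); print(np.round(s['q'],3),np.round(T(),4).tolist())
plan([((-.42,-.16,1.06),0),((-.38,-.16,1.06),0)])
E
```

```text
[-2.943  0.029  0.594  0.028  2.619 -2.632] [[0.2817, 0.9541, 0.1014, -0.4117], [0.9589, -0.2837, 0.0059, -0.16], [0.0345, 0.0956, -0.9948, 0.9982], [0.0, 0.0, 0.0, 1.0]]
[-0.0002, -0.002, -0.0623] roll 0 len 0.062 rows 2
[0.0113, 0.0382, 0.0041] roll 0 len 0.04 rows 1
```

Call:
apply_moves --pt "0.085 0 0 -0.06 0" --pt "0.085 0 0 -0.06 0" --pt "0.085 0 0 -0.06 0"

```text
t: 10.97
tool_pos: [-0.4111, -0.1581, 1.0134]
tool_rot: [2.485, 1.852, 0.078]
contact_force: [0.1, 0.7, -0.1]
opening: 0.0849
grip_force: 0.0
```

```bash
python3 - <<'E'
from wp import *
s=telemetry.get_obs(); print(np.round(s['q'],3),np.round(T(),4).tolist())
E
```

```text
[-2.947  0.056  0.529  0.031  2.619 -2.632] [[0.2851, 0.9563, 0.0647, -0.4111], [0.9584, -0.2856, -0.0028, -0.1581], [0.0157, 0.0628, -0.9979, 1.0134], [0.0, 0.0, 0.0, 1.0]]
```

Call:
apply_moves --pt "0.085 0 0 -0.06 0" --pt "0.085 0 0 -0.06 0" --pt "0.085 0 0 -0.06 0"

```text
t: 11.22
tool_pos: [-0.4043, -0.1554, 1.0301]
tool_rot: [2.5, 1.862, 0.017]
contact_force: [0.0, -0.4, 0.2]
opening: 0.0845
grip_force: 0.0
```

```bash
python3 - <<'E'
from wp import *
s=telemetry.get_obs(); print(np.round(s['q'],3),np.round(T(),4).tolist())
E
```

```text
[-2.951  0.075  0.468  0.033  2.619 -2.631] [[0.2865, 0.9578, 0.0232, -0.4043], [0.9581, -0.2863, -0.0125, -0.1554], [-0.0054, 0.0258, -0.9997, 1.0301], [0.0, 0.0, 0.0, 1.0]]
```

Call:
apply_moves --pt "0.085 0 0 -0.04 0" --pt "0.085 0 0 -0.04 0" --pt "0.085 0 0 -0.04 0"

```text
t: 11.47
tool_pos: [-0.3986, -0.1535, 1.0409]
tool_rot: [2.51, 1.869, -0.024]
contact_force: [0.1, 0.6, -0.3]
opening: 0.0851
grip_force: 0.0
```

```bash
python3 - <<'E'
from wp import *
s=telemetry.get_obs(); print(np.round(s['q'],3),np.round(T(),4).tolist())
plan([((-.12,-.38,.88),0),((.31,-.25,.82),0),((.515,.12,.45),0)])
E
```

```text
[-2.953  0.085  0.428  0.036  2.619 -2.631] [[0.2866, 0.958, -0.005, -0.3986], [0.9579, -0.2866, -0.0192, -0.1535], [-0.0198, 0.0007, -0.9998, 1.0409], [0.0, 0.0, 0.0, 1.0]]
[-0.134, 0.3317, 0.1639] roll 0 len 0.393 rows 10
[0.2489, 0.3747, 0.0554] roll 0 len 0.453 rows 11
[0.4205, 0.0901, 0.3618] roll 0 len 0.562 rows 14
```

Tool is vertical to 0.02 rad again. Back over to the driver.

Call:
apply_moves --pt "0.085 -0.134 0.332 0.164 0" --pt "0.085 -0.134 0.332 0.164 0" --pt "0.085 -0.134 0.332 0.164 0" --pt "0.085 -0.134 0.332 0.164 0" --pt "0.085 -0.134 0.332 0.164 0" --pt "0.085 -0.134 0.332 0.164 0" --pt "0.085 -0.134 0.332 0.164 0" --pt "0.085 -0.134 0.332 0.164 0" --pt "0.085 -0.134 0.332 0.164 0" --pt "0.085 -0.134 0.332 0.164 0"

```text
t: 12.3
tool_pos: [-0.118, -0.3826, 0.876]
tool_rot: [2.507, 1.875, -0.016]
contact_force: [-0.8, 0.5, -0.9]
opening: 0.085
grip_force: 0.0
```

Call:
apply_moves --pt "0.085 0.249 0.375 0.055 0" --pt "0.085 0.249 0.375 0.055 0" --pt "0.085 0.249 0.375 0.055 0" --pt "0.085 0.249 0.375 0.055 0" --pt "0.085 0.249 0.375 0.055 0" --pt "0.085 0.249 0.375 0.055 0" --pt "0.085 0.249 0.375 0.055 0" --pt "0.085 0.249 0.375 0.055 0" --pt "0.085 0.249 0.375 0.055 0" --pt "0.085 0.249 0.375 0.055 0" --pt "0.085 0.249 0.375 0.055 0"

```text
t: 13.22
tool_pos: [0.3123, -0.2488, 0.8185]
tool_rot: [2.509, 1.872, -0.024]
contact_force: [-0.5, -1.3, 1.1]
opening: 0.0851
grip_force: 0.0
```

Call:
apply_moves --pt "0.085 0.42 0.09 0.36 0" --pt "0.085 0.42 0.09 0.36 0" --pt "0.085 0.42 0.09 0.36 0" --pt "0.085 0.42 0.09 0.36 0" --pt "0.085 0.42 0.09 0.36 0" --pt "0.085 0.42 0.09 0.36 0" --pt "0.085 0.42 0.09 0.36 0" --pt "0.085 0.42 0.09 0.36 0" --pt "0.085 0.42 0.09 0.36 0" --pt "0.085 0.42 0.09 0.36 0" --pt "0.085 0.42 0.09 0.36 0" --pt "0.085 0.42 0.09 0.36 0"

```text
t: 14.22
tool_pos: [0.4925, 0.0812, 0.489]
tool_rot: [2.51, 1.87, -0.026]
contact_force: [0.9, -0.5, 0.8]
opening: 0.0852
grip_force: 0.0
```

```bash
cat > drv.py <<'E'
from fit import *
def top(p,zmin=.138):
    m=np.zeros(p['range_z'].shape,bool)
    for d in eyes.outline_of('driver',p)[:1]: m|=d['region']; print('drv',d['confidence'],d['box'])
    X=cloud(p,m); zt=X[X[:,2]>zmin]; zt=zt[(zt[:,2]<.16)]
    r=cv2.minAreaRect(zt[:,:2].astype(np.float32)); return X,zt,r
E
python3 - <<'E'
from drv import *
s=telemetry.get_obs(); print(np.round(s['q'],3),np.round(T(),4).tolist())
p=shot('wrist'); cv2.imwrite('pics/w1.png',p['img'])
X,zt,r=top(p); print(len(X),len(zt),np.median(zt,0).round(4),r)
Z=cloud(p,np.ones((480,640),bool)); h=Z[(abs(Z[:,2]-.07)<.004)]; print('holder',len(h),cv2.minAreaRect(h[:,:2].astype(np.float32)),np.median(h[:,2]))
E
```

```text
[ 0.018 -0.287  1.786 -0.019  1.649  0.307] [[0.2859, 0.9582, -0.0063, 0.4925], [0.958, -0.286, -0.0193, 0.0812], [-0.0203, -0.0006, -0.9998, 0.489], [0.0, 0.0, 0.0, 1.0]]
drv 0.61 [314.3, 123.0, 348.7, 157.9]
1058 969 [0.5202 0.1327 0.1451] ((0.520309329032898, 0.13237299025058746), (0.026234811171889305, 0.02619950659573078), 63.76879119873047)
holder 11785 ((0.4583738446235657, 0.07352578639984131), (0.4047454297542572, 0.7564728260040283), 75.05361938476562) 0.06924215026391822
```

View pics/w1.png

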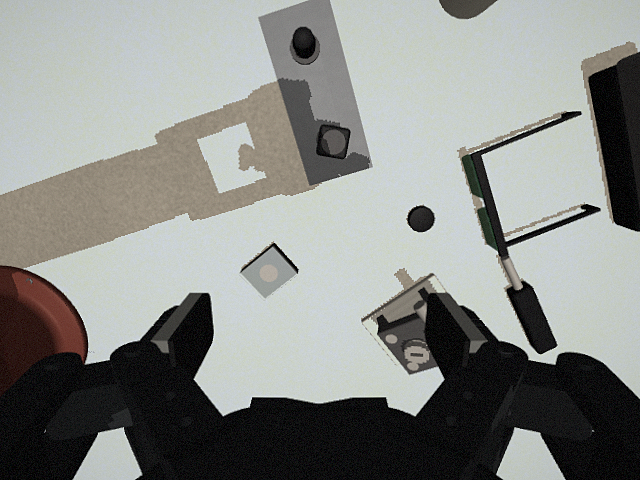

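```bash
python3 - <<'E'
from wp import *
plan([((.523,.137,.36),.168),((.5213,.1354,.2647),0)])
E
```

```text
[0.0637, 0.0152, 0.1218] roll 0.168 len 0.138 rows 4
[0.0001, -0.0001, 0.0953] roll 0 len 0.095 rows 3
```

Call:
apply_moves --pt "0.085 0.064 0.015 0.05 0.08" --pt "0.085 0.064 0.015 0.08 0.168" --pt "0.085 0.064 0.015 0.122 0.168" --pt "0.085 0.064 0.015 0.122 0.168" --pt "0.085 0.064 0.015 0.18 0.168" --pt "0.085 0.064 0.015 0.217 0.168" --pt "0.085 0.064 0.015 0.217 0.168" --pt "0.085 0.064 0.015 0.217 0.168"

```text
t: 14.98
tool_pos: [0.5225, 0.1316, 0.2692]
tool_rot: [2.66, 1.652, -0.035]
contact_force: [0.3, -0.1, -0.4]
opening: 0.0852
grip_force: 0.0
```

```bash
python3 - <<'E'
from drv import *
print(np.round(T(),4).tolist())
p=shot('top'); X,zt,r=top(p); print(len(zt),r)
E
```

```text
[[0.443, 0.8964, -0.0139, 0.5225], [0.8962, -0.4432, -0.0204, 0.1316], [-0.0245, -0.0034, -0.9997, 0.2692], [0.0, 0.0, 0.0, 1.0]]Traceback (most recent call last):
  File "<stdin>", line 3, in <module>
  File "drv.py", line 5, in top
    X=cloud(p,m); zt=X[X[:,2]>zmin]; zt=zt[(zt[:,2]<.16)]
  File "h.py", line 15, in cloud
    v,u=np.nonzero(mask&(p['range_z']>0)); r=ray(p,np.c_[u,v])*p['range_z'][v,u][:,None]
                                             ~~~^^^^^^^^^^^^^^
  File "h.py", line 10, in ray
    u=cv2.undistortPoints(np.array(uv,float).reshape(-1,1,2),np.array(p['K']),np.array(p['dist_coeffs'])).reshape(-1,2)
      ~~~~~~~~~~~~~~~~~~~^^^^^^^^^^^^^^^^^^^^^^^^^^^^^^^^^^^^^^^^^^^^^^^^^^^^^^^^^^^^^^^^^^^^^^^^^^^^^^^^
cv2.error: OpenCV(4.12.0) /io/opencv/modules/calib3d/src/undistort.dispatch.cpp:347: error: (-215:Assertion failed) CV_IS_MAT(_src) && CV_IS_MAT(_dst) && (_src->rows == 1 || _src->cols == 1) && (_dst->rows == 1 || _dst->cols == 1) && _src->cols + _src->rows - 1 == _dst->rows + _dst->cols - 1 && (CV_MAT_TYPE(_src->type) == CV_32FC2 || CV_MAT_TYPE(_src->type) == CV_64FC2) && (CV_MAT_TYPE(_dst->type) == CV_32FC2 || CV_MAT_TYPE(_dst->type) == CV_64FC2) in function 'cvUndistortPointsInternal'
```

Call:
apply_moves --pt "0.085 0.004 -0.001 0.004 0" --pt "0.04 0.004 -0.001 0.004 0" --pt "0.0 0.004 -0.001 0.004 0" --pt "0.0 0.004 -0.001 0.004 0" --pt "0.0 0.004 -0.001 0.004 0" --pt "0.0 0.004 -0.001 0.004 0" --pt "0.0 0.004 -0.001 0.004 0" --pt "0.0 0.004 -0.001 0.004 0" --newtons 30

```text
t: 15.75
tool_pos: [0.525, 0.1367, 0.2698]
tool_rot: [2.658, 1.652, -0.024]
contact_force: [-4.5, 3.3, 4.3]
opening: 0.0259
grip_force: 29.3
```

Call:
apply_moves --pt "0.0 0.004 -0.001 -0.02 0" --pt "0.0 0.004 -0.001 -0.04 0" --pt "0.0 0.004 -0.001 -0.06 0" --pt "0.0 0.004 -0.001 -0.08 0" --pt "0.0 0.004 -0.001 -0.11 0" --pt "0.0 0.004 -0.001 -0.15 0" --pt "0.0 0.004 -0.001 -0.18 0" --pt "0.0 0.004 -0.001 -0.18 0" --newtons 60

```text
t: 16.42
tool_pos: [0.5282, 0.1439, 0.4581]
tool_rot: [2.651, 1.647, -0.002]
contact_force: [0.7, -0.3, 0.3]
opening: 0.0255
grip_force: 59.5
```

```bash
python3 - <<'E'
from h import *
print(np.round(T(),4).tolist(),np.round(telemetry.get_obs()['q'],3))
ims=[]
for n in ['side','wrist','top']:
    p=shot(n); P=T(); g=P[:3,3]+P[:3,2]*.155; t=P[:3,3]+P[:3,2]*.255
    uv=proj(p,[g,t]); print(n,uv.round(0).tolist())
    c=uv.mean(0).astype(int); x0=np.clip(c[0]-60,0,520); y0=np.clip(c[1]-60,0,360)
    im=p['img'][y0:y0+120,x0:x0+120]; ims.append(cv2.resize(im,(400,400) ,interpolation=cv2.INTER_CUBIC) if n=='side' else cv2.resize(p['img'],(533,400)) if n=='wrist' else None)
    print((x0,y0))
cv2.imwrite('pics/g1.png',np.hstack(ims[:2])[:, :800])
E
```

```text
[[0.4429, 0.8965, 0.0099, 0.5282], [0.8965, -0.4427, -0.018, 0.1439], [-0.0118, 0.0168, -0.9998, 0.4581], [0.0, 0.0, 0.0, 1.0]] [ 0.134 -0.161  1.73  -0.019  1.565  0.592]
side [[261.0, 110.0], [265.0, 156.0]]
(np.int64(203), np.int64(72))
wrist [[315.0, 320.0], [316.0, 246.0]]
(np.int64(255), np.int64(222))
top [[218.0, 232.0], [232.0, 244.0]]
(np.int64(165), np.int64(178))
```

View pics/g1.png

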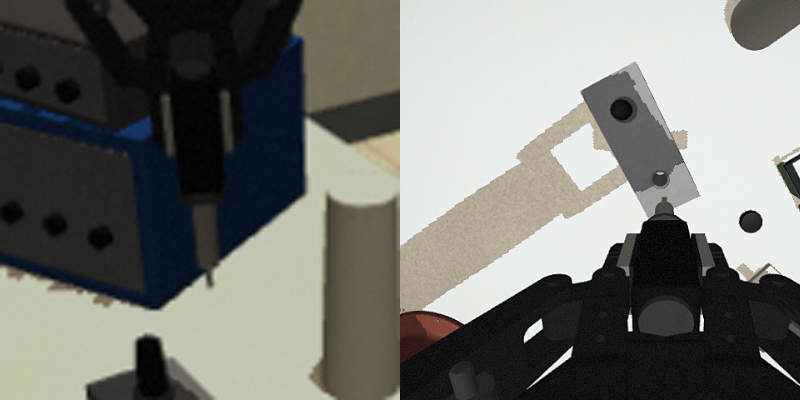

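```bash
python3 - <<'E'
from wp import *
from fk import fk
print(fk((.46,.06,2.62)),fk((.3,.06,2.62)),fk((.115,.06,2.62)))
M=plan([((.47,.29,.97),0)])
# world direction inward-up for q1=.415 in tool coords
u=np.array([np.cos(.415),np.sin(.415),0]); 
for d in (-.3*u+[0,0,.2],): print((M[:3,:3].T@d).round(3))
o=[]
for n in ['side','wrist']:
    p=shot(n)
    for d in eyes.tip_of('driver',p)[:2]:
        print(n,d); 
        r=ray(p,[d['point']])[0]; c=p['W'][:3,3]; w=p['W'][:3,:3]@r; Mi=np.linalg.inv(T()); a=Mi[:3,:3]@c+Mi[:3,3]; b=Mi[:3,:3]@w
        print('  at tool z .2598:',(a+b*((.2598-a[2])/b[2])).round(4), 'at x=0:',(a-b*a[0]/b[0]).round(4),'at y=0',(a-b*a[1]/b[1]).round(4))
E
```

```text
[0.57539138 0.99625385] [0.44766461 1.07755362] [0.28609527 1.14478783]
[0.0957, -0.1136, -0.5236] roll 0 len 0.544 rows 14
[-0.234 -0.192 -0.196]
side {'point': [265.7, 161.8], 'confidence': 0.59}
  at tool z .2598: [-0.0012  0.0041  0.2598] at x=0: [0.     0.0041 0.2605] at y=0 [-2.212   0.     -0.9508]
wrist {'point': [318.5, 243.2], 'confidence': 0.8}
  at tool z .2598: [2.000e-04 2.000e-04 2.598e-01] at x=0: [0.000e+00 2.000e-04 2.604e-01] at y=0 [-0.1473  0.      0.7539]
```

Call:
apply_moves --pt "0.0 0.096 -0.114 -0.524 0" --pt "0.0 0.096 -0.114 -0.524 0" --pt "0.0 0.096 -0.114 -0.524 0" --pt "0.0 0.096 -0.114 -0.524 0" --pt "0.0 0.096 -0.114 -0.524 0" --pt "0.0 0.096 -0.114 -0.524 0" --pt "0.0 0.096 -0.114 -0.524 0" --pt "0.0 0.096 -0.114 -0.524 0" --pt "0.0 0.096 -0.114 -0.524 0" --pt "0.0 0.096 -0.114 -0.524 0" --pt "0.0 0.096 -0.114 -0.524 0" --pt "0.0 0.096 -0.114 -0.524 0"

```text
t: 17.77
tool_pos: [0.4744, 0.2789, 0.929]
tool_rot: [2.657, 1.651, -0.024]
contact_force: [1.5, -0.1, -0.3]
opening: 0.0255
grip_force: 59.4
```

Call:
apply_moves --pt "0.0 -0.25 -0.2 -0.28 0" --pt "0.0 -0.25 -0.2 -0.28 0" --pt "0.0 -0.25 -0.2 -0.28 0" --pt "0.0 -0.25 -0.2 -0.28 0" --pt "0.0 -0.25 -0.2 -0.28 0" --pt "0.0 -0.25 -0.2 -0.28 0" --pt "0.0 -0.25 -0.2 -0.28 0"

```text
t: 18.35
tool_pos: [0.2735, 0.1883, 1.0471]
tool_rot: [2.649, 1.646, 0.04]
contact_force: [-0.5, 0.0, -0.2]
opening: 0.0251
grip_force: 60.5
```

```bash
cat > st.py <<'E'
from h import *
s=telemetry.get_obs(); M=T(s); print(round(s['t'],2),np.round(s['q'],3),np.round(M,4).tolist()); z=M[:3,2]
S=np.array([-.3206,-.1192,.9397]); print('err',(-S-z).round(4),'ang',np.arccos(-S@z).round(4),'az',np.arctan2(*(-S-z)[[1,0]]).round(3))
E
python3 st.py
```

```text
18.35 [ 0.383 -0.122  0.615 -0.036  2.619  0.81 ] [[0.4425, 0.8962, 0.0335, 0.2735], [0.8967, -0.4425, -0.0058, 0.1883], [0.0096, 0.0327, -0.9994, 1.0471], [0.0, 0.0, 0.0, 1.0]]
err [0.2871 0.125  0.0597] ang 0.3201 az 0.411
```

Call:
apply_moves --pt "0.0 0 0 -0.25 0" --pt "0.0 0 0 -0.25 0" --pt "0.0 0 0 -0.25 0" --pt "0.0 0 0 -0.25 0" --pt "0.0 0 0 -0.25 0" --pt "0.0 0 0 -0.25 0"

```text
t: 18.85
tool_pos: [0.2622, 0.1887, 1.0624]
tool_rot: [2.64, 1.642, 0.1]
contact_force: [0.4, -0.5, -1.2]
opening: 0.0255
grip_force: 60.7
```

```bash
python3 st.py
```

```text
18.85 [ 0.399 -0.107  0.561 -0.041  2.619  0.82 ] [[0.4407, 0.8948, 0.0711, 0.2622], [0.8968, -0.4423, 0.0076, 0.1887], [0.0383, 0.0605, -0.9974, 1.0624], [0.0, 0.0, 0.0, 1.0]]
err [0.2495 0.1116 0.0577] ang 0.2802 az 0.421
```

Call:
apply_moves --pt "0.0 0 0 -0.25 0" --pt "0.0 0 0 -0.25 0"

```text
t: 19.02
tool_pos: [0.2517, 0.1865, 1.078]
tool_rot: [2.63, 1.636, 0.164]
contact_force: [-0.6, -1.2, -1.9]
opening: 0.0253
grip_force: 60.6
```

Call:
apply_moves --pt "0.0 0 0 -0.25 0" --pt "0.0 0 0 -0.25 0"

```text
t: 19.18
tool_pos: [0.2368, 0.1826, 1.0923]
tool_rot: [2.619, 1.63, 0.227]
contact_force: [0.3, -0.1, -1.9]
opening: 0.0255
grip_force: 60.6
```

Call:
apply_moves --pt "0.0 0 0 -0.25 0" --pt "0.0 0 0 -0.25 0"

```text
t: 19.35
tool_pos: [0.2201, 0.1779, 1.1046]
tool_rot: [2.608, 1.624, 0.285]
contact_force: [0.1, -0.3, -1.1]
opening: 0.0257
grip_force: 60.6
```

```bash
python3 st.py
```

```text
19.35 [ 0.427 -0.081  0.412 -0.063  2.619  0.826] [[0.4294, 0.8839, 0.1854, 0.2201], [0.8942, -0.4449, 0.0499, 0.1779], [0.1266, 0.1444, -0.9814, 1.1046], [0.0, 0.0, 0.0, 1.0]]
err [0.1352 0.0693 0.0417] ang 0.1576 az 0.474
```

Call:
apply_moves --pt "0.0 0 0 -0.25 0" --pt "0.0 0 0 -0.25 0"

```text
t: 19.52
tool_pos: [0.2012, 0.1726, 1.1157]
tool_rot: [2.597, 1.618, 0.341]
contact_force: [-0.9, 0.1, -1.3]
opening: 0.0252
grip_force: 60.6
```

Call:
apply_moves --pt "0.0 0 0 -0.25 0" --pt "0.0 0 0 -0.25 0"

```text
t: 19.68
tool_pos: [0.1803, 0.1668, 1.1258]
tool_rot: [2.585, 1.611, 0.394]
contact_force: [-0.6, -0.5, -1.9]
opening: 0.0253
grip_force: 60.6
```

Call:
apply_moves --pt "0.0 0 0 -0.25 0" --pt "0.0 0 0 -0.25 0"

```text
t: 19.85
tool_pos: [0.1576, 0.1607, 1.1348]
tool_rot: [2.572, 1.603, 0.447]
contact_force: [-0.0, 0.6, -1.1]
opening: 0.0253
grip_force: 60.6
```

```bash
python3 st.py
```

```text
19.85 [ 0.487 -0.103  0.325 -0.114  2.619  0.836] [[0.4107, 0.866, 0.2854, 0.1576], [0.8887, -0.4501, 0.0869, 0.1607], [0.2037, 0.2179, -0.9545, 1.1348], [0.0, 0.0, 0.0, 1.0]]
err [0.0352 0.0323 0.0148] ang 0.0498 az 0.742
```

Call:
apply_moves --pt "0.0 0.03 -0.04 0.0 0" --pt "0.0 0.03 -0.04 0.0 0"

```text
t: 20.02
tool_pos: [0.1353, 0.2046, 1.1321]
tool_rot: [2.576, 1.595, 0.447]
contact_force: [2.4, 0.4, -0.9]
opening: 0.0249
grip_force: 60.5
```

Call:
apply_moves --pt "0.0 0 0 -0.25 0" --pt "0.0 0 0 -0.25 0"

```text
t: 20.18
tool_pos: [0.1299, 0.2309, 1.1531]
tool_rot: [2.535, 1.585, 0.571]
contact_force: [0.4, -0.4, -1.6]
opening: 0.0254
grip_force: 60.7
```

```bash
python3 st.py
```

```text
20.18 [ 0.857  0.092  0.058 -0.41   2.618  0.916] [[0.3888, 0.8471, 0.3623, 0.1299], [0.8836, -0.4542, 0.1138, 0.2309], [0.261, 0.2759, -0.9251, 1.1531], [0.0, 0.0, 0.0, 1.0]]
err [-0.0417  0.0054 -0.0146] ang 0.0442 az 3.013
```

```bash
python3 - <<'E'
from wp import *
M=plan([((.26,.1,.82),0),((.31,.035,.52),0)])
print((M[:3,:3].T@np.array([-.15,.02,0])).round(3))
E
```

```text
[-0.152, 0.0778, 0.3404] roll 0 len 0.381 rows 10
[-0.1163, -0.0109, 0.2882] roll 0 len 0.311 rows 8
[-0.041 -0.136 -0.052]
```

Call:
apply_moves --pt "0.0 -0.152 0.078 0.34 0" --pt "0.0 -0.152 0.078 0.34 0" --pt "0.0 -0.152 0.078 0.34 0" --pt "0.0 -0.152 0.078 0.34 0" --pt "0.0 -0.152 0.078 0.34 0" --pt "0.0 -0.152 0.078 0.34 0" --pt "0.0 -0.152 0.078 0.34 0" --pt "0.0 -0.152 0.078 0.34 0" --pt "0.0 -0.152 0.078 0.34 0" --pt "0.0 -0.152 0.078 0.34 0"

```text
t: 21.02
tool_pos: [0.2543, 0.1007, 0.8286]
tool_rot: [2.539, 1.584, 0.577]
contact_force: [-0.2, 0.8, -0.4]
opening: 0.0252
grip_force: 60.7
```

Call:
apply_moves --pt "0.0 -0.116 -0.011 0.288 0" --pt "0.0 -0.116 -0.011 0.288 0" --pt "0.0 -0.116 -0.011 0.288 0" --pt "0.0 -0.116 -0.011 0.288 0" --pt "0.0 -0.116 -0.011 0.288 0" --pt "0.0 -0.116 -0.011 0.288 0" --pt "0.0 -0.116 -0.011 0.288 0" --pt "0.0 -0.116 -0.011 0.288 0"

```text
t: 21.68
tool_pos: [0.3054, 0.0376, 0.5234]
tool_rot: [2.547, 1.586, 0.567]
contact_force: [-0.9, -0.1, -1.8]
opening: 0.0253
grip_force: 60.5
```

Call:
apply_moves --pt "0.0 -0.041 -0.136 -0.052 0" --pt "0.0 -0.041 -0.136 -0.052 0" --pt "0.0 -0.041 -0.136 -0.052 0" --pt "0.0 -0.041 -0.136 -0.052 0"

```text
t: 22.02
tool_pos: [0.2657, 0.0733, 0.5556]
tool_rot: [2.552, 1.593, 0.538]
contact_force: [0.3, 0.1, -1.4]
opening: 0.0253
grip_force: 62.4
```

```bash
python3 st.py
```

```text
22.02 [-0.056 -1.011  2.113  0.132  1.698  0.438] [[0.3959, 0.8539, 0.338, 0.2657], [0.8839, -0.4541, 0.1121, 0.0733], [0.2492, 0.2544, -0.9345, 0.5556], [0.0, 0.0, 0.0, 1.0]]
err [-0.0174  0.0071 -0.0052] ang 0.0187 az 2.751
```

Call:
apply_moves --pt "0.0 -0.04 -0.085 -0.034 0" --pt "0.0 -0.04 -0.085 -0.034 0"

```text
t: 22.18
tool_pos: [0.2501, 0.0916, 0.575]
tool_rot: [2.562, 1.599, 0.499]
contact_force: [0.1, 0.3, -0.8]
opening: 0.0252
grip_force: 62.4
```

```bash
python3 st.py
```

```text
22.18 [ 0.03  -1.011  2.078  0.095  1.749  0.517] [[0.402, 0.86, 0.3145, 0.2501], [0.8861, -0.4519, 0.1032, 0.0916], [0.2308, 0.2372, -0.9436, 0.575], [0.0, 0.0, 0.0, 1.0]]
err [0.0061 0.016  0.0039] ang 0.0167 az 1.205
```

```bash
python3 - <<'E'
from wp import *
M=plan([((.431,-.191,.432),0)])
E
```

```text
[-0.2107, 0.2494, 0.1626] roll 0 len 0.365 rows 9
```

Call:
apply_moves --pt "0.0 -0.21 0.25 0.163 0" --pt "0.0 -0.21 0.25 0.163 0" --pt "0.0 -0.21 0.25 0.163 0" --pt "0.0 -0.21 0.25 0.163 0" --pt "0.0 -0.21 0.25 0.163 0" --pt "0.0 -0.21 0.25 0.163 0" --pt "0.0 -0.21 0.25 0.163 0" --pt "0.0 -0.21 0.25 0.163 0" --pt "0.0 -0.21 0.25 0.163 0" --pt "0.0 -0.21 0.25 0.163 0"

```text
t: 23.02
tool_pos: [0.4332, -0.1937, 0.4276]
tool_rot: [2.572, 1.596, 0.498]
contact_force: [-0.2, -0.3, -2.0]
opening: 0.025
grip_force: 62.2
```

```bash
python3 st.py; python3 - <<'E'
from fit import *
p=shot('wrist'); cv2.imwrite('pics/w2.png',p['img'])
for t in ('screw_top','driver'):
    for d in eyes.tip_of(t,p)[:2]: print(t,d,at_z(p,[d['point']],.075))
X=cloud(p,np.ones((480,640),bool)); X=X[(np.hypot(X[:,0]-.55,X[:,1]+.15)<.07)&(X[:,2]>.03)&(X[:,2]<.1)]
c,nn,k,I=plane(X); print(len(X),k,c,nn)
S=np.array([-.3206,-.1192,.9397]); h=(X-c)@nn; print(np.histogram(h,bins=np.arange(-.004,.03,.002)))
H=X[(h>.008)&(h<.02)&(np.hypot(X[:,0]-.553,X[:,1]+.146)<.03)]; print(len(H),H.mean(0),np.median((H-c)@nn))
uv=proj(p,[[.553,-.146,.075]])[0]; print(uv)
g=cv2.cvtColor(p['img'],cv2.COLOR_BGR2GRAY)
u,v=uv.astype(int); v0=max(v-70,0); u0=max(u-90,0); print(u0,v0)
cv2.imwrite('pics/w2z.png',cv2.resize(p['img'][v0:v0+140,u0:u0+180],None,fx=4,fy=4,interpolation=cv2.INTER_CUBIC))
E
```

```text
23.02 [-0.639 -0.397  1.981  0.28   1.372 -0.209] [[0.4066, 0.8594, 0.3101, 0.4332], [0.8833, -0.4564, 0.1068, -0.1937], [0.2333, 0.2306, -0.9447, 0.4276], [0.0, 0.0, 0.0, 1.0]]
err [0.0105 0.0124 0.005 ] ang 0.0161 az 0.871
screw_top {'point': [318.6, 204.0], 'confidence': 0.63} [[ 0.55143516 -0.14924872  0.075     ]]
driver {'point': [317.9, 243.7], 'confidence': 0.8} [[ 0.53297889 -0.18255867  0.075     ]]
8156 4298 [ 0.55750314 -0.14173097  0.06021559] [-0.31897848 -0.11803263  0.94038345]
(array([  50, 2276, 2236,   60,   78,   18,   18,  168,  596,  209,  452,
        563,  727,  693,    6,    0]), array([-0.004, -0.002,  0.   ,  0.002,  0.004,  0.006,  0.008,  0.01 ,
        0.012,  0.014,  0.016,  0.018,  0.02 ,  0.022,  0.024,  0.026,
        0.028]))
694 [ 0.55161612 -0.14541862  0.07118774] 0.012632811567378006
[318.45742652 200.23186016]
228 130
```

View pics/w2z.png

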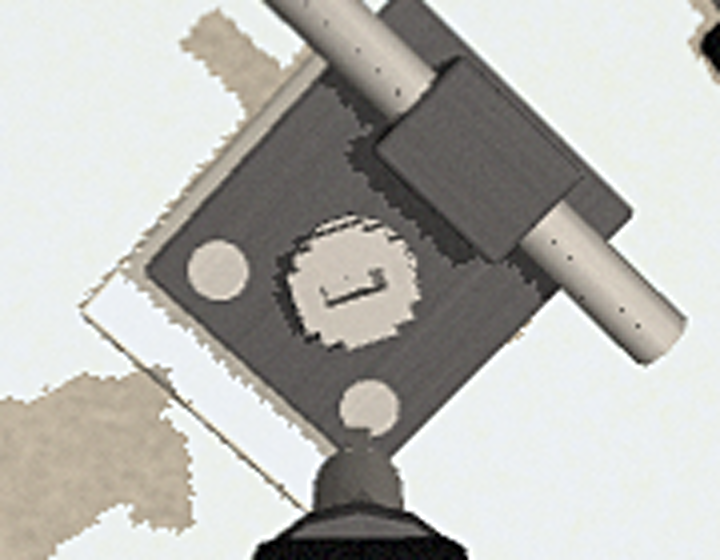

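```bash
cat > rect.py <<'E'
from fit import *
def rect(p,M,c,nn,h,half=.022,k=15):
    """rectified view of the plane at height h over (c,nn); right=+tool x, down=+tool y, centre = tool axis hit"""
    zt=M[:3,2]; o=M[:3,3]; o=o+zt*(((c-o)@nn+h)/(zt@nn))
    ex=M[:3,0]-nn*(M[:3,0]@nn); ex/=np.linalg.norm(ex); ey=np.cross(-nn,ex)
    n=int(2*half*1000*k); a=(np.arange(n)-n/2+.5)/k/1000; A,B=np.meshgrid(a,a)
    P=o+A[...,None]*ex+B[...,None]*ey; uv=proj(p,P.reshape(-1,3)).reshape(n,n,2).astype(np.float32)
    return cv2.remap(p['img'],uv[...,0],uv[...,1],cv2.INTER_CUBIC),o,ex,ey
E
python3 - <<'E'
from rect import *
M=T(); p=shot('wrist'); S=np.array([-.3206,-.1192,.9397])
X=cloud(p,np.ones((480,640),bool)); X=X[(np.hypot(X[:,0]-.55,X[:,1]+.15)<.07)&(X[:,2]>.03)&(X[:,2]<.1)]
c,nn,k,I=plane(X); im,o,ex,ey=rect(p,M,c,S,.0126); print(o,nn,'dist TCP to plane',(M[:3,3]-o)@-M[:3,2])
h=(X-c)@S; Q=np.c_[(X-o)@ex,(X-o)@ey]*1000; H=(h>.0105)&(h<.0145)&(np.hypot(*Q.T)<25); print(H.sum(),np.median(h[H]),Q[H].mean(0),cv2.minEnclosingCircle(Q[H].astype(np.float32)))
g=cv2.cvtColor(im,cv2.COLOR_BGR2GRAY)
for i in range(0,660,75): cv2.line(im,(i+30,0),(i+30,8),(0,0,255),1);cv2.line(im,(0,i+30),(8,i+30),(0,0,255),1)
cv2.imwrite('pics/r1.png',im[30:630,:])
E
```

```text
[ 0.55378432 -0.15021448  0.07123244] [-0.31834839 -0.11833968  0.94055836] dist TCP to plane 0.38365264469897614
644 0.0125913091691842 [ 2.87057075 -4.27370559] ((2.8486905097961426, -4.175240516662598), 16.249717712402344)
```

View pics/r1.png

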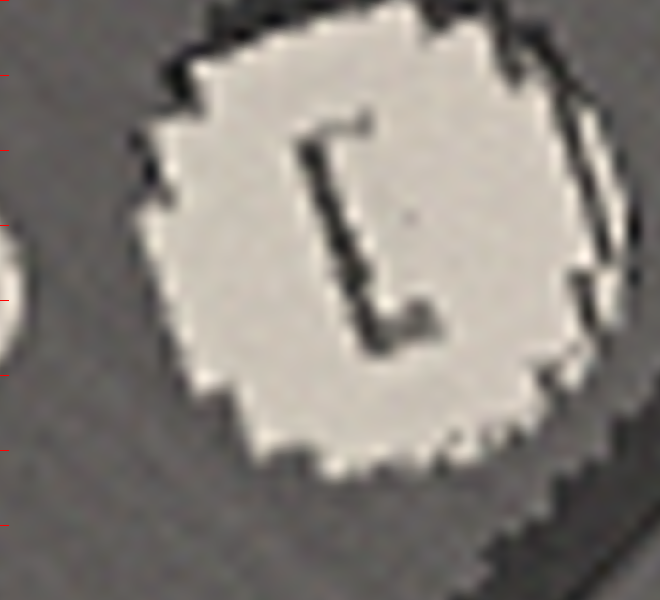

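Call:
apply_moves --pt "0.0 0.003 -0.0044 0.01 0.11" --pt "0.0 0.003 -0.0044 0.02 0.22" --pt "0.0 0.003 -0.0044 0.03 0.33" --pt "0.0 0.003 -0.0044 0.04 0.44" --pt "0.0 0.003 -0.0044 0.05 0.55" --pt "0.0 0.003 -0.0044 0.06 0.66" --pt "0.0 0.003 -0.0044 0.07 0.77" --pt "0.0 0.003 -0.0044 0.08 0.88" --pt "0.0 0.003 -0.0044 0.085 0.99" --pt "0.0 0.003 -0.0044 0.085 1.1" --pt "0.0 0.003 -0.0044 0.085 1.2" --pt "0.0 0.003 -0.0044 0.085 1.257"

```text
t: 24.22
tool_pos: [0.457, -0.1763, 0.3552]
tool_rot: [-2.968, 0.213, -0.479]
contact_force: [0.2, 0.3, -1.1]
opening: 0.0252
grip_force: 62.4
```

```bash
python3 st.py; cat > look.py <<'E'
from rect import *
import sys
M=T(); p=shot('wrist'); S=np.array([-.3206,-.1192,.9397])
X=cloud(p,np.ones((480,640),bool)); X=X[(np.hypot(X[:,0]-.55,X[:,1]+.15)<.07)&(X[:,2]>.03)&(X[:,2]<.1)]
c,nn,k,I=plane(X); im,o,ex,ey=rect(p,M,c,S,.0126); print(k,o,nn,'dist TCP to plane',(M[:3,3]-o)@-M[:3,2])
h=(X-c)@S; Q=np.c_[(X-o)@ex,(X-o)@ey]*1000; H=(h>.0105)&(h<.0145)&(np.hypot(*Q.T)<25); print(H.sum(),np.median(h[H]),Q[H].mean(0),cv2.minEnclosingCircle(Q[H].astype(np.float32)) if H.any() else 0)
for d in eyes.tip_of('driver',p)[:1]: 
    r=ray(p,[d['point']])[0]; he=np.array(p['hand_eye']); b=he[:3,:3]@r; a=he[:3,3]; print('tip',d,'tool',(a+b*((.26-a[2])/b[2])).round(4))
for d in eyes.tip_of('screw_top',p)[:1]: print(d)
u,v=proj(p,[o])[0].astype(int); z=cv2.resize(p['img'][max(v-60,0):v+90,max(u-60,0):u+60],None,fx=4,fy=4,interpolation=cv2.INTER_CUBIC)
print(u,v); im=im[30:630]; z=z[:600,:]; q=np.zeros((600,800,3),np.uint8); r=cv2.resize(im,(440,400)); q[:400,:440]=r; q[:z.shape[0],440:440+min(z.shape[1],360)]=z[:,:360]
cv2.imwrite('pics/'+sys.argv[1],q)
E
python3 look.py r2.png
```

```text
24.22 [-0.578 -0.313  2.038  0.283  1.208  1.063] [[0.9398, -0.1183, 0.3204, 0.457], [-0.1587, -0.982, 0.1027, -0.1763], [0.3025, -0.1474, -0.9417, 0.3552], [0.0, 0.0, 0.0, 1.0]]
err [0.0002 0.0165 0.002 ] ang 0.0157 az 1.562
5812 [ 0.55346382 -0.14542041  0.0718096 ] [-0.31781498 -0.11848917  0.94071991] dist TCP to plane 0.3009330807464861
899 0.012611638302567419 [-0.17578703  1.15458276] ((-2.072606325149536, 0.8649453520774841), 16.296485900878906)
tip {'point': [316.6, 245.9], 'confidence': 0.97} tool [-0.002  -0.0016  0.26  ]
{'point': [320.5, 233.1], 'confidence': 0.68}
318 227
```

View pics/r2.png

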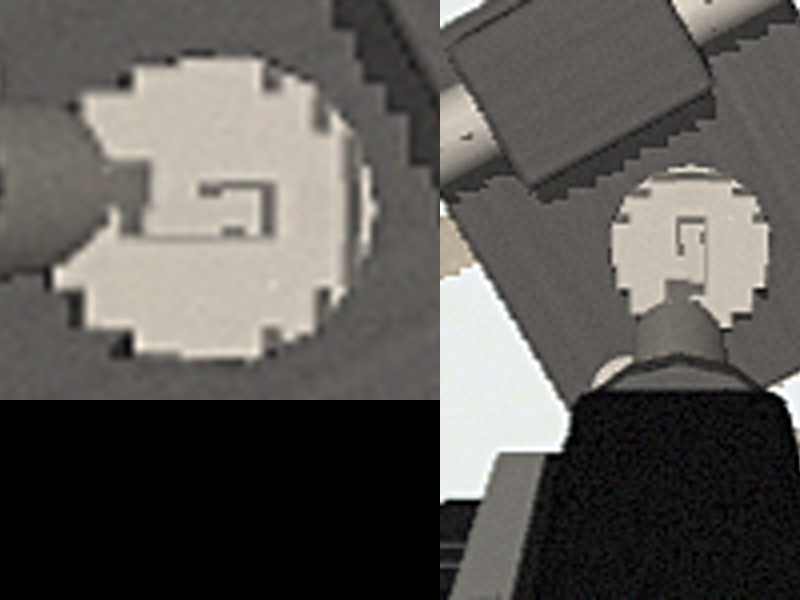

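```bash
cat > num.py <<'E'
from rect import *
p=shot('wrist'); M=T(); g=cv2.cvtColor(p['img'],cv2.COLOR_BGR2GRAY)
a=[M[:3,3]+M[:3,2]*d for d in (.25,.26,.28,.30)]; print('axis',proj(p,a).round(2).tolist())
for v in range(212,252,2): print(v,g[v,306:334].tolist())
E
python3 num.py
```

```text
axis [[319.23, 247.53], [319.22, 243.0], [319.2, 234.96], [319.19, 228.03]]
212 [85, 90, 125, 207, 140, 123, 124, 125, 122, 124, 134, 144, 148, 152, 153, 149, 145, 152, 130, 123, 122, 126, 127, 122, 174, 134, 91, 83]
214 [109, 121, 118, 111, 191, 197, 196, 197, 196, 197, 195, 192, 193, 193, 192, 191, 190, 189, 193, 201, 195, 192, 196, 202, 149, 121, 129, 106]
216 [155, 152, 152, 146, 193, 194, 195, 188, 193, 191, 193, 191, 191, 185, 191, 191, 188, 189, 194, 192, 191, 189, 195, 201, 153, 128, 124, 126]
218 [195, 195, 197, 194, 192, 195, 194, 191, 189, 198, 190, 189, 191, 192, 187, 192, 190, 187, 195, 192, 193, 195, 190, 193, 195, 195, 194, 199]
220 [193, 197, 195, 188, 194, 193, 193, 193, 193, 195, 198, 200, 196, 201, 195, 202, 196, 200, 196, 195, 193, 190, 194, 195, 192, 195, 191, 192]
222 [194, 194, 193, 194, 195, 191, 196, 193, 191, 196, 178, 116, 98, 102, 102, 100, 96, 100, 185, 195, 192, 193, 192, 189, 194, 191, 192, 193]
224 [194, 194, 191, 191, 192, 192, 195, 190, 196, 196, 181, 106, 189, 192, 191, 194, 197, 160, 193, 194, 191, 189, 194, 192, 194, 192, 194, 192]
226 [191, 190, 
[... 1120 characters left out ...]
93, 192, 195, 191]
242 [197, 190, 194, 191, 196, 195, 201, 160, 111, 131, 114, 113, 108, 105, 123, 118, 163, 197, 193, 192, 189, 188, 193, 191, 190, 189, 191, 192]
244 [205, 199, 201, 181, 106, 95, 107, 109, 111, 111, 109, 110, 105, 107, 106, 97, 90, 79, 99, 191, 198, 193, 193, 197, 200, 200, 200, 206]
246 [41, 31, 75, 99, 107, 110, 110, 113, 114, 109, 107, 108, 109, 103, 109, 103, 101, 92, 88, 70, 122, 192, 203, 206, 75, 32, 32, 38]
248 [97, 92, 99, 105, 108, 105, 107, 112, 114, 113, 109, 111, 106, 105, 108, 101, 98, 91, 88, 82, 74, 92, 203, 221, 88, 85, 94, 97]
250 [84, 94, 105, 105, 106, 105, 108, 115, 114, 116, 110, 104, 108, 106, 108, 103, 94, 94, 89, 92, 77, 73, 53, 83, 95, 94, 90, 93]
```

```bash
python3 - <<'E'
from h import *
p=shot('wrist'); M=T()
f=lambda q: proj(p,[M[:3,:3]@np.array(q)+M[:3,3]])[0].round(2)
for x in (-.002,0,.002):
    for z in (.256,.26,.264): print(x,z,f([x+.00625,-.0013,z]),f([x+.007,-.0013,z-.003]))
print('slot end',f([.0053,.0006,.3009]),f([.0073,.0006,.3009]))
s=telemetry.get_obs(); print(s['contact_force'],s['wrist_torque'])
E
```

```text
-0.002 0.256 [317.22 238.5 ] [317.19 238.66]
-0.002 0.26 [317.24 236.83] [317.22 236.96]
-0.002 0.264 [317.27 235.21] [317.25 235.32]
0 0.256 [317.22 235.51] [317.19 235.63]
0 0.26 [317.24 233.88] [317.22 233.98]
0 0.264 [317.27 232.31] [317.25 232.38]
0.002 0.256 [317.21 232.5 ] [317.19 232.58]
0.002 0.26 [317.24 230.92] [317.22 230.98]
0.002 0.264 [317.27 229.39] [317.25 229.42]
slot end [319.98 221.06] [319.99 218.5 ]
[-0.31730291  0.24334032 -1.49393065] [-0.06300248  0.23019788 -0.0022706 ]
```

Call:
apply_moves --pt "0.0 -0.0008 0.002 0.0 0" --pt "0.0 -0.0008 0.002 0.015 0" --pt "0.0 -0.0008 0.002 0.028 0" --pt "0.0 -0.0008 0.002 0.034 0" --pt "0.0 -0.0008 0.002 0.034 0"

```text
t: 24.88
tool_pos: [0.4669, -0.1757, 0.3194]
tool_rot: [-2.968, 0.209, -0.471]
contact_force: [0.3, -0.2, -2.1]
opening: 0.0256
grip_force: 62.4
```

```bash
python3 st.py; python3 - <<'E'
from h import *
p=shot('wrist'); M=T(); g=cv2.cvtColor(p['img'],cv2.COLOR_BGR2GRAY)
for v in range(222,246,2): print(v,g[v,304:334].tolist())
cv2.imwrite('pics/w3.png',cv2.resize(p['img'][195:270,275:365],None,fx=8,fy=8,interpolation=cv2.INTER_CUBIC))
s=telemetry.get_obs(); print(s['contact_force'].round(2),s['wrist_torque'].round(3))
E
```

```text
24.88 [-0.565 -0.252  2.051  0.288  1.139  1.052] [[0.9418, -0.1161, 0.3156, 0.4669], [-0.1563, -0.9821, 0.1054, -0.1757], [0.2977, -0.1486, -0.943, 0.3194], [0.0, 0.0, 0.0, 1.0]]
err [0.005  0.0138 0.0033] ang 0.0141 az 1.224
222 [114, 194, 201, 196, 193, 195, 196, 196, 195, 191, 188, 193, 193, 192, 191, 187, 196, 194, 195, 193, 192, 198, 197, 205, 120, 66, 98, 104, 104, 110]
224 [205, 197, 196, 196, 194, 197, 195, 192, 190, 192, 192, 191, 189, 192, 192, 194, 184, 194, 196, 197, 194, 196, 197, 198, 200, 205, 208, 210, 206, 206]
226 [194, 194, 196, 195, 194, 196, 194, 193, 197, 195, 197, 197, 196, 193, 196, 197, 196, 196, 194, 197, 194, 194, 195, 197, 199, 195, 194, 194, 197, 197]
228 [195, 198, 193, 201, 195, 191, 199, 199, 197, 204, 201, 204, 201, 201, 201, 201, 200, 200, 196, 195, 194, 197, 196, 194, 195, 195, 198, 195, 199, 204]
230 [192, 194, 194, 194, 196, 197, 195, 199, 127, 107, 106, 100, 102, 103, 101, 101, 104, 189, 199, 193, 198, 194, 196, 197, 193, 194, 193, 197, 197, 201]
232 [197, 191, 191, 192, 193, 198, 196, 203, 127, 95, 194, 197, 193, 192, 198, 198, 160, 193, 196, 1
[... 324 characters left out ...]
194, 195, 193, 195, 194, 196, 193, 192]
238 [195, 198, 193, 195, 193, 196, 195, 200, 167, 116, 129, 114, 100, 108, 104, 101, 111, 202, 193, 196, 195, 194, 191, 197, 198, 196, 195, 194, 198, 193]
240 [195, 195, 197, 196, 194, 195, 199, 196, 202, 211, 147, 113, 110, 110, 111, 108, 110, 198, 200, 196, 194, 196, 198, 196, 195, 195, 194, 198, 194, 192]
242 [198, 193, 193, 193, 194, 199, 201, 199, 206, 163, 114, 135, 116, 111, 107, 106, 131, 123, 169, 200, 200, 193, 195, 198, 193, 192, 197, 195, 195, 194]
244 [195, 196, 196, 199, 203, 182, 106, 101, 108, 112, 111, 115, 112, 106, 107, 105, 101, 100, 91, 79, 100, 196, 201, 197, 196, 192, 195, 196, 194, 194]
[-0.07 -0.24 -1.26] [-0.137  0.256 -0.018]
```

View pics/w3.png

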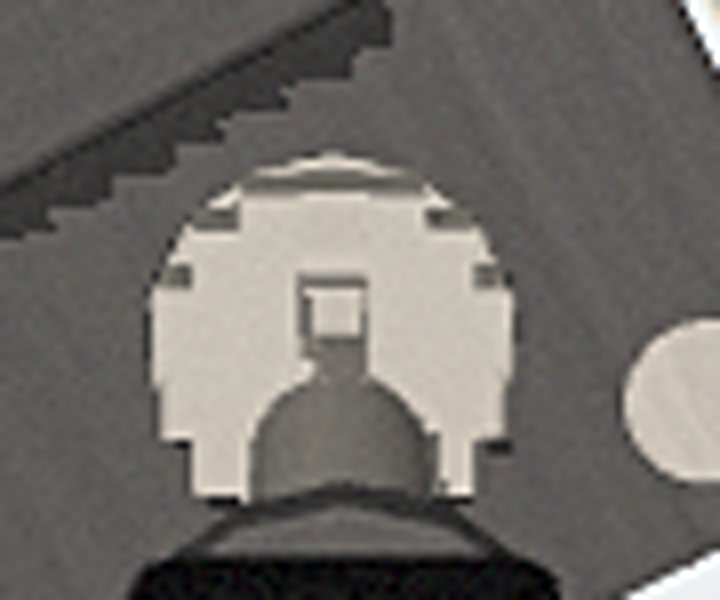

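Call:
apply_moves --pt "0.0 0.0015 -0.0006 0 0" --pt "0.0 0.0015 -0.0006 0 0" --pt "0.0 0.0015 -0.0006 0 0"

```text
t: 25.18
tool_pos: [0.469, -0.1759, 0.3229]
tool_rot: [-2.969, 0.209, -0.478]
contact_force: [-0.9, 0.7, -0.8]
opening: 0.0251
grip_force: 62.4
```

```bash
python3 st.py; cat > num.py <<'E'
from rect import *
p=shot('wrist'); M=T(); g=cv2.cvtColor(p['img'],cv2.COLOR_BGR2GRAY)
print('axis',proj(p,[M[:3,3]+M[:3,2]*d for d in (.26,.264)]).round(2).tolist())
X=cloud(p,np.ones((480,640),bool)); S=np.array([-.3206,-.1192,.9397]); X=X[(np.hypot(X[:,0]-.55,X[:,1]+.15)<.07)&(X[:,2]>.03)&(X[:,2]<.1)]
c,nn,k,I=plane(X); o=M[:3,3]; print('TCP to slot plane',((c-o)@S+.0126)/(M[:3,2]@S))
for v in range(224,246): print(v,g[v,308:326].tolist())
E
python3 num.py
```

```text
25.18 [-0.563 -0.251  2.045  0.287  1.139  1.055] [[0.9403, -0.1161, 0.32, 0.469], [-0.1562, -0.9824, 0.1026, -0.1759], [0.3024, -0.1465, -0.9419, 0.3229], [0.0, 0.0, 0.0, 1.0]]
err [0.0006 0.0166 0.0022] ang 0.0159 az 1.532
axis [[318.92, 243.24], [318.92, 241.53]]
TCP to slot plane 0.2665621772021691
224 [99, 99, 100, 100, 123, 148, 153, 152, 150, 152, 155, 151, 132, 103, 101, 98, 101, 100]
225 [209, 208, 209, 207, 207, 204, 201, 202, 198, 204, 201, 202, 201, 205, 206, 210, 208, 213]
226 [199, 195, 196, 197, 197, 193, 191, 193, 193, 195, 193, 191, 196, 196, 198, 198, 197, 196]
227 [195, 194, 193, 196, 194, 190, 193, 191, 191, 191, 193, 194, 196, 194, 193, 194, 193, 195]
228 [195, 193, 195, 199, 195, 188, 191, 193, 189, 192, 190, 191, 194, 192, 194, 197, 192, 195]
229 [192, 195, 191, 195, 192, 191, 187, 190, 194, 190, 193, 191, 189, 195, 194, 195, 194, 193]
230 [193, 191, 195, 196, 192, 190, 192, 189, 192, 190, 191, 187, 189, 194, 199, 193, 192, 199]
231 [193, 195, 197, 196, 193, 196, 192, 195, 191, 196, 194, 192, 197, 196, 192, 193, 194, 194]
232 [195, 194, 197, 192, 197, 198, 194,
[... 568 characters left out ...]
, 104, 110, 107, 109, 94, 105, 190, 200, 195, 192]
239 [195, 194, 194, 205, 165, 116, 131, 112, 108, 112, 110, 111, 113, 106, 193, 203, 196, 196]
240 [193, 195, 196, 200, 165, 120, 134, 119, 113, 116, 113, 113, 114, 108, 194, 197, 196, 192]
241 [196, 196, 196, 201, 169, 118, 135, 83, 66, 74, 110, 111, 117, 107, 199, 199, 196, 196]
242 [196, 195, 201, 205, 167, 120, 114, 143, 118, 107, 110, 109, 131, 99, 171, 203, 202, 198]
243 [200, 197, 206, 162, 109, 105, 111, 113, 109, 110, 106, 109, 106, 99, 80, 132, 197, 201]
244 [198, 182, 113, 99, 107, 114, 114, 115, 112, 110, 105, 107, 104, 103, 95, 84, 97, 196]
245 [180, 105, 96, 103, 111, 111, 116, 114, 111, 104, 109, 109, 105, 101, 98, 89, 77, 93]
```

Call:
apply_moves --pt "0.0 -0.0018 -0.0007 0 0" --pt "0.0 -0.0018 -0.0007 0 0" --pt "0.0 -0.0018 -0.0007 0.002 0" --pt "0.0 -0.0018 -0.0007 0.002 0" --pt "0.0 -0.0018 -0.0007 0.002 0"

```text
t: 25.65
tool_pos: [0.4678, -0.1744, 0.3193]
tool_rot: [-2.969, 0.21, -0.475]
contact_force: [0.5, -0.5, -0.7]
opening: 0.0254
grip_force: 62.4
```

```bash
python3 st.py; python3 num.py
```

```text
25.65 [-0.562 -0.252  2.051  0.288  1.135  1.055] [[0.9409, -0.1164, 0.3182, 0.4678], [-0.1566, -0.9822, 0.1037, -0.1744], [0.3005, -0.1474, -0.9423, 0.3193], [0.0, 0.0, 0.0, 1.0]]
err [0.0024 0.0155 0.0026] ang 0.0149 az 1.417
axis [[319.04, 242.87], [319.04, 241.15]]
TCP to slot plane 0.26364817237705723
224 [197, 197, 197, 201, 193, 192, 191, 190, 191, 189, 190, 193, 190, 189, 194, 197, 195, 199]
225 [195, 196, 195, 198, 197, 195, 193, 193, 191, 192, 189, 190, 192, 192, 197, 195, 194, 195]
226 [198, 191, 195, 195, 195, 194, 189, 192, 193, 191, 192, 189, 190, 192, 196, 193, 195, 196]
227 [196, 198, 198, 196, 192, 196, 192, 189, 192, 191, 193, 191, 190, 191, 194, 190, 196, 197]
228 [191, 195, 197, 199, 195, 193, 196, 195, 197, 199, 195, 192, 191, 194, 195, 195, 194, 196]
229 [193, 196, 198, 198, 194, 196, 199, 200, 200, 203, 204, 200, 204, 201, 196, 196, 194, 197]
230 [191, 195, 192, 194, 197, 197, 203, 204, 203, 200, 203, 203, 205, 201, 197, 197, 196, 195]
231 [193, 195, 196, 199, 196, 179, 148, 154, 150, 151, 153, 149, 152, 127, 191, 198, 196, 195]
232 [194, 196, 194, 197, 200, 18
[... 576 characters left out ...]
07, 106, 104, 105, 156, 101, 194, 201, 196, 194]
239 [195, 199, 193, 190, 200, 184, 120, 108, 111, 113, 109, 110, 107, 90, 192, 199, 198, 195]
240 [196, 194, 199, 198, 199, 188, 120, 109, 113, 113, 113, 111, 111, 94, 195, 200, 200, 193]
241 [194, 196, 195, 201, 201, 187, 117, 108, 112, 109, 115, 109, 113, 96, 196, 207, 201, 192]
242 [195, 194, 201, 201, 206, 166, 116, 130, 114, 108, 109, 111, 135, 102, 168, 204, 198, 198]
243 [199, 204, 206, 164, 108, 105, 115, 107, 108, 110, 108, 110, 103, 92, 83, 132, 200, 200]
244 [203, 182, 108, 97, 109, 109, 113, 116, 112, 109, 109, 106, 104, 97, 95, 82, 97, 199]
245 [179, 108, 101, 108, 110, 119, 116, 113, 109, 109, 111, 112, 108, 104, 101, 97, 81, 93]
```

Call:
apply_moves --pt "0.0 0.0009 0.0004 0 0" --pt "0.0 0.0009 0.0004 0 0" --pt "0.0 0.0009 0.0004 0 0" --pt "0.0 0.0009 0.0004 0 0"

```text
t: 26.03
tool_pos: [0.4687, -0.1751, 0.3198]
tool_rot: [-2.969, 0.21, -0.476]
contact_force: [-0.5, 0.2, -1.6]
opening: 0.0253
grip_force: 62.4
```

```bash
python3 st.py; python3 num.py | sed -n '1,3p;6,19p'
```

```text
26.03 [-0.562 -0.249  2.049  0.288  1.135  1.055] [[0.9407, -0.1164, 0.3186, 0.4687], [-0.1565, -0.9822, 0.1034, -0.1751], [0.301, -0.1472, -0.9422, 0.3198], [0.0, 0.0, 0.0, 1.0]]
err [0.002  0.0158 0.0025] ang 0.0151 az 1.448
axis [[318.94, 243.07], [318.94, 241.36]]
TCP to slot plane 0.2637463742561539
224 [200, 198, 203, 203, 199, 198, 196, 194, 194, 190, 202, 194, 198, 202, 200, 203, 202, 206]
227 [194, 194, 198, 195, 197, 192, 192, 192, 193, 193, 188, 190, 194, 194, 194, 190, 196, 191]
228 [194, 195, 195, 194, 192, 193, 191, 191, 193, 190, 190, 192, 191, 192, 198, 196, 194, 194]
229 [197, 196, 191, 200, 195, 191, 193, 193, 192, 190, 190, 194, 191, 192, 195, 196, 200, 197]
230 [197, 195, 194, 197, 191, 199, 197, 194, 198, 199, 201, 198, 195, 200, 197, 195, 197, 196]
231 [196, 193, 195, 194, 195, 196, 197, 200, 198, 202, 199, 199, 197, 199, 200, 191, 194, 194]
232 [194, 196, 191, 195, 194, 201, 202, 202, 202, 202, 202, 198, 200, 200, 198, 194, 195, 196]
233 [192, 197, 194, 200, 201, 136, 126, 127, 124, 123, 128, 119, 121, 150, 190, 199, 194, 195]
234 [197, 196, 194, 196, 203, 122, 106, 107, 109, 105, 99, 193, 202, 164, 196, 197, 196, 195]
235 [197, 193, 195, 194, 206, 117, 203, 211, 205, 206, 204, 204, 199, 164, 193, 198, 195, 201]
236 [191, 195, 194, 198, 208, 121, 169, 180, 178, 177, 181, 180, 178, 158, 193, 199, 194, 194]
237 [197, 197, 197, 196, 208, 126, 122, 106, 94, 98, 100, 97, 96, 157, 195, 198, 194, 196]
238 [192, 198, 196, 201, 208, 125, 99, 102, 110, 109, 109, 103, 103, 161, 196, 198, 195, 192]
239 [191, 194, 191, 200, 208, 129, 110, 111, 106, 110, 110, 104, 103, 159, 196, 197, 199, 194]
240 [197, 196, 194, 200, 210, 126, 113, 108, 111, 113, 114, 114, 108, 158, 197, 196, 192, 196]
```

Call:
apply_moves --pt "0.0 0 0 0.002 0" --pt "0.0 0 0 0.004 0" --pt "0.0 0 0 0.006 0" --pt "0.0 0 0 0.007 0" --pt "0.0 0 0 0.007 0"

```text
t: 26.5
tool_pos: [0.4708, -0.1742, 0.3126]
tool_rot: [-2.969, 0.21, -0.475]
contact_force: [-0.4, -1.1, -1.7]
opening: 0.0255
grip_force: 62.4
```

```bash
python3 st.py; python3 num.py | sed -n '1,2p'
```

```text
26.5 [-0.558 -0.237  2.051  0.289  1.12   1.055] [[0.9409, -0.1164, 0.3179, 0.4708], [-0.1566, -0.9822, 0.1039, -0.1742], [0.3002, -0.1476, -0.9424, 0.3126], [0.0, 0.0, 0.0, 1.0]]
err [0.0027 0.0153 0.0027] ang 0.0148 az 1.398
axis [[319.02, 242.89], [319.02, 241.17]]
TCP to slot plane 0.2564489248796921
```

Call:
apply_moves --pt "0.0 0 0 0.001 0" --pt "0.0 0 0 0.002 0" --pt "0.0 0 0 0.003 0" --pt "0.0 0 0 0.0035 0" --pt "0.0 0 0 0.0035 0" --pt "0.0 0 0 0.0035 0"

```text
t: 27.05
tool_pos: [0.472, -0.1739, 0.3098]
tool_rot: [-2.969, 0.21, -0.476]
contact_force: [0.9, 0.7, -1.0]
opening: 0.0255
grip_force: 62.4
```

```bash
python3 st.py; python3 - <<'E'
from h import *
s=telemetry.get_obs(); M=T(s); print((M[:3,:3].T@s['contact_force']).round(2),(M[:3,:3].T@s['wrist_torque']).round(3))
o=np.array([.5535,-.1454,.0718]); S=np.array([-.3206,-.1192,.9397]); print('TCP-plane', ((o-M[:3,3])@S/(M[:3,2]@S)))
E
```

```text
27.05 [-0.556 -0.231  2.051  0.289  1.113  1.054] [[0.9408, -0.1164, 0.3185, 0.472], [-0.1566, -0.9822, 0.1036, -0.1739], [0.3008, -0.1473, -0.9423, 0.3098], [0.0, 0.0, 0.0, 1.0]]
err [0.0021 0.0156 0.0026] ang 0.0151 az 1.436
[ 0.41 -0.65  1.3 ] [-0.133 -0.251 -0.028]
TCP-plane 0.25321649853539413
```

Call:
apply_moves --pt "0.0 0 0 0.0007 0" --pt "0.0 0 0 0.0007 0" --pt "0.0 0 0 0.0007 0"

```text
t: 27.3
tool_pos: [0.4722, -0.1739, 0.3092]
tool_rot: [-2.969, 0.21, -0.476]
contact_force: [-0.2, 0.8, -1.2]
opening: 0.0255
grip_force: 62.4
```

```bash
cat > f.py <<'E'
from h import *
o=np.array([.5535,-.1454,.0718]); S=np.array([-.3206,-.1192,.9397])
s=telemetry.get_obs(); M=T(s); print('t',round(s['t'],2),'F',(M[:3,:3].T@s['contact_force']).round(2),'T',(M[:3,:3].T@s['wrist_torque']).round(3),'q6',s['q'][5].round(3),'TCP-plane', ((o-M[:3,3])@S/(M[:3,2]@S)).round(5),'ang',np.arccos(-S@M[:3,2]).round(4),'open',s['opening'].round(4),'grip',s['grip_force'].round(1))
tip=M[:3,3]+M[:3,:3]@np.array([-.0016,-.0013,.26]); print('tip',tip.round(4),'pos',M[:3,3].round(4),'effort',np.round(s['effort'],3))
E
python3 f.py
```

```text
Traceback (most recent call last):
  File "f.py", line 3, in <module>
    s=telemetry.get_obs(); M=T(s); print('t',round(s['t'],2),'F',(M[:3,:3].T@s['contact_force']).round(2),'T',(M[:3,:3].T@s['wrist_torque']).round(3),'q6',s['q'][5].round(3),'TCP-plane', ((o-M[:3,3])@S/(M[:3,2]@S)).round(5),'ang',np.arccos(-S@M[:3,2]).round(4),'open',s['opening'].round(4),'grip',s['grip_force'].round(1))
                                                                                                                                                                                                                                                                            ^^^^^^^^^^^^^^^^^^
AttributeError: 'float' object has no attribute 'round'
```

Call:
apply_moves --pt "0.0 0 0 0.0005 0" --pt "0.0 0 0 0.001 0" --pt "0.0 0 0 0.001 0" --pt "0.0 0 0 0.001 0"

```text
t: 27.63
tool_pos: [0.4726, -0.1739, 0.3088]
tool_rot: [-2.969, 0.209, -0.476]
contact_force: [-3.6, -0.9, 3.6]
opening: 0.0251
grip_force: 62.9
```

```bash
sed -i "s/s\['opening'\].round(4)/round(s['opening'],4)/; s/s\['grip_force'\].round(1)/round(s['grip_force'],1)/" f.py; python3 f.py
```

```text
t 27.63 F [-2.13  0.82 -4.61] T [-0.019 -0.592 -0.026] q6 1.054 TCP-plane 0.25206 ang 0.0152 open 0.0251 grip 62.9
tip [ 0.5541 -0.1455  0.0635] pos [ 0.4726 -0.1739  0.3088] effort [ 3.2200e-01 -2.4750e+01 -3.5451e+01  9.8400e-01 -1.1830e+00  1.0000e-03]
```

Call:
apply_moves --pt "0.0 0 0 0 0" --pt "0.0 0 0 0 0" --pt "0.0 -8e-05 7e-05 0 0.05" --pt "0.0 -0.00015 0.00014 0 0.1" --pt "0.0 -0.00022 0.0002 0.0001 0.15" --pt "0.0 -0.0003 0.00028 0.0002 0.2" --pt "0.0 -0.00037 0.00035 0.0003 0.25" --pt "0.0 -0.00045 0.00042 0.0003 0.3" --pt "0.0 -0.00045 0.00042 0.0003 0.3"

```text
t: 28.38
tool_pos: [0.4723, -0.1742, 0.3084]
tool_rot: [-2.865, 0.643, -0.437]
contact_force: [-3.1, 0.4, 3.5]
opening: 0.025
grip_force: 63.1
```

```bash
python3 f.py
```

```text
t 28.38 F [-2.    0.04 -4.24] T [-0.111 -0.436 -0.096] q6 1.354 TCP-plane 0.25179 ang 0.0155 open 0.025 grip 63.1
tip [ 0.5545 -0.1456  0.0634] pos [ 0.4723 -0.1742  0.3084] effort [  0.288 -23.964 -34.453   0.898  -1.049   0.422]
```

Call:
apply_moves --pt "0.0 -8e-05 8e-05 0.0001 0.06" --pt "0.0 -0.00017 0.00017 0.0002 0.12" --pt "0.0 -0.00027 0.00026 0.0003 0.18" --pt "0.0 -0.00036 0.00034 0.0004 0.24" --pt "0.0 -0.00045 0.00042 0.0005 0.3" --pt "0.0 -0.00055 0.00047 0.0005 0.35" --pt "0.0 -0.00055 0.00047 0.0005 0.35"

```text
t: 28.97
tool_pos: [0.4718, -0.1744, 0.3076]
tool_rot: [-2.672, 1.115, -0.381]
contact_force: [-2.8, -1.0, 3.9]
opening: 0.0253
grip_force: 63.1
```

```bash
python3 f.py
```

```text
t 28.97 F [-0.55  1.37 -4.61] T [-0.396 -0.277 -0.055] q6 1.701 TCP-plane 0.25129 ang 0.0159 open 0.0253 grip 63.1
tip [ 0.5546 -0.1457  0.0629] pos [ 0.4718 -0.1744  0.3076] effort [  0.671 -23.81  -34.211   1.071  -0.954   0.43 ]
```

Call:
apply_moves --pt "0.0 -8e-05 7e-05 0.0001 0.05" --pt "0.0 -0.00015 0.00014 0.00015 0.1" --pt "0.0 -0.00022 0.0002 0.0002 0.15" --pt "0.0 -0.0003 0.00028 0.0003 0.2" --pt "0.0 -0.0003 0.00028 0.0003 0.2"

```text
t: 29.38
tool_pos: [0.4715, -0.1744, 0.3071]
tool_rot: [-2.53, 1.365, -0.344]
contact_force: [-3.6, -1.5, 4.1]
opening: 0.025
grip_force: 63.2
```

```bash
python3 f.py
```

```text
t 29.38 F [-0.27  2.26 -5.19] T [-0.528 -0.184 -0.1  ] q6 1.9 TCP-plane 0.25093 ang 0.016 open 0.025 grip 63.2
tip [ 0.5546 -0.1457  0.0625] pos [ 0.4715 -0.1744  0.3071] effort [  0.975 -23.586 -33.981   1.211  -0.926   0.422]
```

Call:
apply_moves --pt "0.0 -8e-05 7e-05 5e-05 0.05" --pt "0.0 -0.00015 0.00014 0.0001 0.1" --pt "0.0 -0.00015 0.00014 0.0001 0.1"

```text
t: 29.63
tool_pos: [0.4713, -0.1743, 0.3069]
tool_rot: [-2.451, 1.485, -0.325]
contact_force: [-2.9, -2.0, 4.2]
opening: 0.0254
grip_force: 63.2
```

```bash
python3 f.py
```

```text
t 29.63 F [ 0.67  1.96 -5.05] T [-0.543  0.003 -0.044] q6 1.999 TCP-plane 0.2508 ang 0.0161 open 0.0254 grip 63.2
tip [ 0.5547 -0.1457  0.0623] pos [ 0.4713 -0.1743  0.3069] effort [  1.185 -23.494 -33.837   1.3    -0.857   0.42 ]
```

Call:
apply_moves --pt "0.0 -8e-05 7e-05 8e-05 0.04" --pt "0.0 -0.00012 0.00012 0.00012 0.08" --pt "0.0 -0.00012 0.00012 0.00012 0.08"

```text
t: 29.88
tool_pos: [0.4712, -0.1743, 0.3068]
tool_rot: [-2.385, 1.577, -0.309]
contact_force: [-2.8, -0.7, 5.5]
opening: 0.0249
grip_force: 63.2
```

```bash
python3 f.py
```

```text
t 29.88 F [-0.25  0.87 -6.12] T [-0.693  0.06  -0.061] q6 2.079 TCP-plane 0.25067 ang 0.0161 open 0.0249 grip 63.2
tip [ 0.5547 -0.1457  0.0622] pos [ 0.4712 -0.1743  0.3068] effort [  1.392 -23.322 -33.653   1.391  -0.824   0.352]
```

Call:
apply_moves --pt "0.0 -8e-05 7e-05 4e-05 0.04" --pt "0.0 -0.00012 0.00012 0.0001 0.08" --pt "0.0 -0.00012 0.00012 0.0001 0.08"

```text
t: 30.13
tool_pos: [0.471, -0.1742, 0.3066]
tool_rot: [-2.314, 1.667, -0.292]
contact_force: [-3.5, -2.8, 5.2]
opening: 0.0256
grip_force: 63.3
```

```bash
python3 f.py
```

```text
t 30.13 F [ 1.56  2.22 -6.26] T [-0.646  0.145 -0.017] q6 2.159 TCP-plane 0.25054 ang 0.0162 open 0.0256 grip 63.3
tip [ 0.5547 -0.1457  0.0621] pos [ 0.471  -0.1742  0.3066] effort [  1.469 -23.302 -33.64    1.432  -0.818   0.325]
```

Call:
apply_moves --pt "0.0 -8e-05 7e-05 4e-05 0.04" --pt "0.0 -0.00012 0.00012 8e-05 0.08" --pt "0.0 -0.00012 0.00012 8e-05 0.08"

```text
t: 30.38
tool_pos: [0.4709, -0.1741, 0.3064]
tool_rot: [-2.241, 1.755, -0.275]
contact_force: [-3.0, -2.4, 4.9]
opening: 0.0256
grip_force: 63.2
```

```bash
python3 f.py
```

```text
t 30.38 F [ 1.47  1.63 -5.79] T [-0.643  0.224 -0.029] q6 2.239 TCP-plane 0.25039 ang 0.0161 open 0.0256 grip 63.2
tip [ 0.5546 -0.1456  0.0619] pos [ 0.4709 -0.1741  0.3064] effort [  1.629 -23.265 -33.565   1.505  -0.764   0.351]
```

Call:
apply_moves --pt "0.0 -8e-05 7e-05 6e-05 0.04" --pt "0.0 -0.00012 0.00012 0.00012 0.08" --pt "0.0 -0.00012 0.00012 0.00012 0.08"

```text
t: 30.63
tool_pos: [0.4708, -0.174, 0.3063]
tool_rot: [-2.164, 1.839, -0.258]
contact_force: [-4.0, -3.0, 4.3]
opening: 0.0249
grip_force: 63.3
```

```bash
python3 f.py
```

```text
t 30.63 F [ 2.11  2.73 -5.66] T [-0.645  0.349 -0.117] q6 2.319 TCP-plane 0.25029 ang 0.0162 open 0.0249 grip 63.3
tip [ 0.5547 -0.1457  0.0618] pos [ 0.4708 -0.174   0.3063] effort [  1.709 -23.214 -33.544   1.55   -0.774   0.324]
```

Call:
apply_moves --pt "0.0 -8e-05 7e-05 6e-05 0.03" --pt "0.0 -9e-05 9e-05 9e-05 0.06" --pt "0.0 -9e-05 9e-05 9e-05 0.06"

```text
t: 30.88
tool_pos: [0.4707, -0.174, 0.3062]
tool_rot: [-2.106, 1.9, -0.246]
contact_force: [-4.1, -2.8, 5.8]
opening: 0.0255
grip_force: 63.3
```

```bash
python3 f.py
```

```text
t 30.88 F [ 1.93  2.19 -7.03] T [-0.637  0.331 -0.179] q6 2.378 TCP-plane 0.25025 ang 0.0163 open 0.0255 grip 63.3
tip [ 0.5547 -0.1457  0.0618] pos [ 0.4707 -0.174   0.3062] effort [  1.63  -23.055 -33.463   1.595  -0.82    0.362]
```

Call:
apply_moves --pt "0.0 -4e-05 4e-05 0 0.02" --pt "0.0 -4e-05 4e-05 0 0.02"

```text
t: 31.05
tool_pos: [0.4707, -0.1739, 0.3062]
tool_rot: [-2.086, 1.919, -0.241]
contact_force: [-3.7, -1.6, 5.5]
opening: 0.0251
grip_force: 63.3
```

```bash
python3 f.py; sleep 0.1; python3 f.py|head -1
```

```text
t 31.05 F [ 0.79  1.78 -6.47] T [-0.616  0.338 -0.194] q6 2.398 TCP-plane 0.25026 ang 0.0163 open 0.0251 grip 63.3
tip [ 0.5547 -0.1456  0.0618] pos [ 0.4707 -0.1739  0.3062] effort [  1.59  -23.055 -33.458   1.612  -0.812   0.333]
t 31.05 F [ 0.79  1.78 -6.47] T [-0.616  0.338 -0.194] q6 2.398 TCP-plane 0.25026 ang 0.0163 open 0.0251 grip 63.3
```

Call:
apply_moves --pt "0.0 -4e-05 4e-05 0 0.02" --pt "0.0 -4e-05 4e-05 0 0.02"

```text
t: 31.22
tool_pos: [0.4706, -0.1739, 0.3062]
tool_rot: [-2.066, 1.939, -0.237]
contact_force: [-4.1, -1.8, 5.7]
opening: 0.0252
grip_force: 63.3
```

```bash
python3 f.py
```

```text
t 31.22 F [ 1.03  2.11 -6.88] T [-0.624  0.306 -0.25 ] q6 2.418 TCP-plane 0.25025 ang 0.0162 open 0.0252 grip 63.3
tip [ 0.5546 -0.1456  0.0618] pos [ 0.4706 -0.1739  0.3062] effort [  1.472 -22.993 -33.475   1.581  -0.865   0.351]
```

Call:
apply_moves --pt "0.0 -2e-05 2e-05 0 0.015" --pt "0.0 -2e-05 2e-05 0 0.015" --pt "0.0 -2e-05 2e-05 0 0.015" --pt "0.0 -2e-05 2e-05 0 0.015"

```text
t: 31.55
tool_pos: [0.4706, -0.1738, 0.3062]
tool_rot: [-2.052, 1.953, -0.234]
contact_force: [-4.7, -2.0, 6.1]
opening: 0.0255
grip_force: 63.3
```

```bash
python3 f.py
```

```text
t 31.55 F [ 1.15  2.49 -7.46] T [-0.628  0.295 -0.297] q6 2.432 TCP-plane 0.25025 ang 0.0162 open 0.0255 grip 63.3
tip [ 0.5546 -0.1456  0.0618] pos [ 0.4706 -0.1738  0.3062] effort [  1.455 -22.985 -33.477   1.609  -0.872   0.277]
```

Call:
apply_moves --pt "0.0 8e-05 -7e-05 0 -0.05" --pt "0.0 0.00015 -0.00014 0 -0.1" --pt "0.0 0.0002 -0.0002 0 -0.14" --pt "0.0 0.0002 -0.0002 -0.001 -0.14" --pt "0.0 0.0002 -0.0002 -0.001 -0.14"

```text
t: 31.97
tool_pos: [0.4705, -0.174, 0.3065]
tool_rot: [-2.187, 1.814, -0.263]
contact_force: [-0.8, -2.7, 2.1]
opening: 0.0253
grip_force: 62.6
```

```bash
python3 f.py
```

```text
t 31.97 F [ 2.36  0.5  -2.51] T [-0.175  0.518 -0.066] q6 2.295 TCP-plane 0.25058 ang 0.0155 open 0.0253 grip 62.6
tip [ 0.5544 -0.1454  0.0621] pos [ 0.4705 -0.174   0.3065] effort [  1.177 -24.95  -34.547   1.214  -0.07   -0.038]
```

Call:
apply_moves --pt "0.0 0 0 -0.002 0" --pt "0.0 0 0 -0.004 0" --pt "0.0 0 0 -0.007 0" --pt "0.0 0 0 -0.01 0" --pt "0.0 0 0 -0.015 0" --pt "0.0 0 0 -0.03 0" --pt "0.0 0 0 -0.06 0" --pt "0.0 0 0 -0.1 0" --pt "0.0 0 0 -0.14 0" --pt "0.0 0 0 -0.14 0"

```text
t: 32.8
tool_pos: [0.4253, -0.1891, 0.4487]
tool_rot: [-2.184, 1.812, -0.283]
contact_force: [0.7, -0.5, 0.3]
opening: 0.0253
grip_force: 62.5
```

```bash
python3 st.py; python3 - <<'E'
from fit import *
p=shot('wrist'); M=T(); S=np.array([-.3206,-.1192,.9397])
X=cloud(p,np.ones((480,640),bool)); X=X[(np.hypot(X[:,0]-.55,X[:,1]+.15)<.07)&(X[:,2]>.03)&(X[:,2]<.1)]
c,nn,k,I=plane(X); h=(X-c)@S; d=X-np.array([.5512,-.1457,.0715]); r=np.linalg.norm(d-np.outer(d@S,S),axis=1); H=(r<.013)&(h>.009)&(h<.016); print(k,H.sum(),np.median(h[H]))
E
```

```text
32.8 [-0.642 -0.438  1.976  0.282  1.393  2.293] [[0.1903, -0.9246, 0.33, 0.4253], [-0.9812, -0.168, 0.0951, -0.1891], [-0.0325, -0.3419, -0.9392, 0.4487], [0.0, 0.0, 0.0, 1.0]]
err [-0.0094  0.0241 -0.0005] ang 0.0253 az 1.942
3718 407 0.01103653006413413
```

```bash
python3 - <<'E'
from wp import *
plan([((.34,-.24,.72),0),((.02,-.42,.8),0),((-.3,-.32,.84),0),((-.4,-.205,.88),0)])
E
```

```text
[0.0241, -0.0054, -0.2913] roll 0 len 0.292 rows 8
[0.1128, 0.2993, -0.1973] roll 0 len 0.376 rows 10
[-0.1604, 0.266, -0.1324] roll 0 len 0.338 rows 9
[-0.1333, 0.0598, -0.059] roll 0 len 0.158 rows 4
```

Call:
apply_moves --pt "0.0 0.024 -0.005 -0.29 0" --pt "0.0 0.024 -0.005 -0.29 0" --pt "0.0 0.024 -0.005 -0.29 0" --pt "0.0 0.024 -0.005 -0.29 0" --pt "0.0 0.024 -0.005 -0.29 0" --pt "0.0 0.024 -0.005 -0.29 0" --pt "0.0 0.024 -0.005 -0.29 0" --pt "0.0 0.024 -0.005 -0.29 0"

```text
t: 33.52
tool_pos: [0.3404, -0.2403, 0.7207]
tool_rot: [-2.187, 1.815, -0.278]
contact_force: [-0.2, 0.8, -0.4]
opening: 0.0256
grip_force: 62.5
```

Call:
apply_moves --pt "0.0 0.113 0.3 -0.197 0" --pt "0.0 0.113 0.3 -0.197 0" --pt "0.0 0.113 0.3 -0.197 0" --pt "0.0 0.113 0.3 -0.197 0" --pt "0.0 0.113 0.3 -0.197 0" --pt "0.0 0.113 0.3 -0.197 0" --pt "0.0 0.113 0.3 -0.197 0" --pt "0.0 0.113 0.3 -0.197 0" --pt "0.0 0.113 0.3 -0.197 0" --pt "0.0 0.113 0.3 -0.197 0"

```text
t: 34.35
tool_pos: [0.0182, -0.4261, 0.7909]
tool_rot: [-2.175, 1.823, -0.258]
contact_force: [1.2, 0.1, -2.3]
opening: 0.0252
grip_force: 62.3
```

Call:
apply_moves --pt "0.0 -0.16 0.266 -0.132 0" --pt "0.0 -0.16 0.266 -0.132 0" --pt "0.0 -0.16 0.266 -0.132 0" --pt "0.0 -0.16 0.266 -0.132 0" --pt "0.0 -0.16 0.266 -0.132 0" --pt "0.0 -0.16 0.266 -0.132 0" --pt "0.0 -0.16 0.266 -0.132 0" --pt "0.0 -0.16 0.266 -0.132 0" --pt "0.0 -0.16 0.266 -0.132 0"

```text
t: 35.1
tool_pos: [-0.3025, -0.3229, 0.8334]
tool_rot: [-2.176, 1.82, -0.263]
contact_force: [-0.6, -0.9, -1.4]
opening: 0.0253
grip_force: 62.3
```

```bash
python3 st.py; python3 - <<'E'
from wp import *
plan([((-.4,-.205,.9),0),((-.4,-.205,1.05),0)])
E
```

```text
35.1 [-2.517 -0.197  1.146  0.177  2.515  0.574] [[0.1844, -0.9283, 0.3228, -0.3025], [-0.9818, -0.1585, 0.105, -0.3229], [-0.0463, -0.3363, -0.9406, 0.8334], [0.0, 0.0, 0.0, 1.0]]
err [-0.0022  0.0142  0.0009] ang 0.0134 az 1.724
[-0.1368, 0.0494, -0.0818] roll 0 len 0.167 rows 5
[-0.0069, -0.0504, -0.1411] roll 0 len 0.15 rows 4
```

Call:
apply_moves --pt "0.0 -0.137 0.05 -0.082 0" --pt "0.0 -0.137 0.05 -0.082 0" --pt "0.0 -0.137 0.05 -0.082 0" --pt "0.0 -0.137 0.05 -0.082 0"

```text
t: 35.43
tool_pos: [-0.3945, -0.2054, 0.8925]
tool_rot: [-2.198, 1.823, -0.25]
contact_force: [0.0, 0.1, -0.9]
opening: 0.0253
grip_force: 62.3
```

Call:
apply_moves --pt "0.0 -0.01 -0.08 -0.23 0" --pt "0.0 -0.01 -0.08 -0.23 0" --pt "0.0 -0.01 -0.08 -0.23 0"

```text
t: 35.68
tool_pos: [-0.3848, -0.2057, 0.9177]
tool_rot: [-2.233, 1.853, -0.214]
contact_force: [0.3, -0.8, -0.7]
opening: 0.0259
grip_force: 62.3
```

Call:
apply_moves --pt "0.0 -0.01 -0.075 -0.23 0" --pt "0.0 -0.01 -0.075 -0.23 0"

```text
t: 35.85
tool_pos: [-0.3755, -0.2046, 0.9397]
tool_rot: [-2.266, 1.877, -0.18]
contact_force: [1.0, -0.4, -1.5]
opening: 0.0252
grip_force: 62.2
```

```bash
python3 st.py
```

```text
35.85 [-2.817 -0.096  0.847  0.003  2.619  0.139] [[0.1895, -0.958, 0.2153, -0.3755], [-0.9815, -0.1782, 0.0706, -0.2046], [-0.0293, -0.2247, -0.974, 0.9397], [0.0, 0.0, 0.0, 1.0]]
err [0.1053 0.0486 0.0343] ang 0.1209 az 0.432
```

Call:
apply_moves --pt "0.0 -0.007 -0.055 -0.24 0" --pt "0.0 -0.007 -0.055 -0.24 0"

```text
t: 36.02
tool_pos: [-0.3688, -0.2035, 0.9616]
tool_rot: [-2.298, 1.904, -0.145]
contact_force: [0.8, 0.2, -1.8]
opening: 0.0256
grip_force: 62.2
```

Call:
apply_moves --pt "0.0 -0.006 -0.045 -0.24 0" --pt "0.0 -0.006 -0.045 -0.24 0"

```text
t: 36.18
tool_pos: [-0.3623, -0.2018, 0.9814]
tool_rot: [-2.327, 1.929, -0.112]
contact_force: [1.1, 0.3, -0.4]
opening: 0.0255
grip_force: 62.2
```

Call:
apply_moves --pt "0.0 -0.004 -0.035 -0.24 0" --pt "0.0 -0.004 -0.035 -0.24 0"

```text
t: 36.35
tool_pos: [-0.3545, -0.1998, 1.0002]
tool_rot: [-2.356, 1.954, -0.079]
contact_force: [0.2, 0.5, -0.8]
opening: 0.0251
grip_force: 62.3
```

```bash
python3 st.py
```

```text
36.35 [-2.812 -0.049  0.666  0.004  2.619  0.147] [[0.1854, -0.9785, 0.0905, -0.3545], [-0.9826, -0.1836, 0.0286, -0.1998], [-0.0114, -0.0943, -0.9955, 1.0002], [0.0, 0.0, 0.0, 1.0]]
err [0.2301 0.0906 0.0558] ang 0.2541 az 0.375
```

Call:
apply_moves --pt "0.0 -0.003 -0.02 -0.24 0" --pt "0.0 -0.003 -0.02 -0.24 0"

```text
t: 36.52
tool_pos: [-0.3472, -0.1974, 1.0181]
tool_rot: [-2.384, 1.978, -0.045]
contact_force: [0.1, 0.3, -0.6]
opening: 0.0254
grip_force: 62.3
```

Call:
apply_moves --pt "0.0 -0.002 -0.01 -0.24 0" --pt "0.0 -0.002 -0.01 -0.24 0"

```text
t: 36.68
tool_pos: [-0.3394, -0.1946, 1.0347]
tool_rot: [-2.411, 2.001, -0.012]
contact_force: [0.6, -0.1, -1.6]
opening: 0.0252
grip_force: 62.3
```

```bash
python3 st.py; python3 - <<'E'
from wp import *
# carry pose: waypoints back, final above hole (measured driver hole centre .5203,.1324), roll to original grasp yaw (tool x az 63.7 deg)
M=T(); print('tool x az',np.degrees(np.arctan2(M[1,0],M[0,0])))
plan([((-.12,-.38,.85),0),((.33,-.24,.75),0),((.515,.12,.45),0)])
E
```

```text
36.68 [-2.813 -0.017  0.551  0.005  2.619  0.148] [[0.1842, -0.9828, 0.0116, -0.3394], [-0.9829, -0.1842, 0.0015, -0.1946], [0.0006, -0.0117, -0.9999, 1.0347], [0.0, 0.0, 0.0, 1.0]]
err [0.309  0.1177 0.0602] ang 0.3377 az 0.364
tool x az -79.38721083054945
[0.2225, -0.1793, 0.1869] roll 0 len 0.341 rows 9
[-0.0548, -0.4669, 0.1054] roll 0 len 0.482 rows 12
[-0.32, -0.2446, 0.3027] roll 0 len 0.504 rows 13
```

Call:
apply_moves --pt "0.0 0.222 -0.18 0.187 0" --pt "0.0 0.222 -0.18 0.187 0" --pt "0.0 0.222 -0.18 0.187 0" --pt "0.0 0.222 -0.18 0.187 0" --pt "0.0 0.222 -0.18 0.187 0" --pt "0.0 0.222 -0.18 0.187 0" --pt "0.0 0.222 -0.18 0.187 0" --pt "0.0 0.222 -0.18 0.187 0" --pt "0.0 0.222 -0.18 0.187 0"

```text
t: 37.43
tool_pos: [-0.1176, -0.3822, 0.8441]
tool_rot: [-2.41, 1.988, -0.013]
contact_force: [0.6, 0.5, -2.6]
opening: 0.0257
grip_force: 62.4
```

Call:
apply_moves --pt "0.0 -0.055 -0.467 0.105 0" --pt "0.0 -0.055 -0.467 0.105 0" --pt "0.0 -0.055 -0.467 0.105 0" --pt "0.0 -0.055 -0.467 0.105 0" --pt "0.0 -0.055 -0.467 0.105 0" --pt "0.0 -0.055 -0.467 0.105 0" --pt "0.0 -0.055 -0.467 0.105 0" --pt "0.0 -0.055 -0.467 0.105 0" --pt "0.0 -0.055 -0.467 0.105 0" --pt "0.0 -0.055 -0.467 0.105 0" --pt "0.0 -0.055 -0.467 0.105 0" --pt "0.0 -0.055 -0.467 0.105 0"

```text
t: 38.43
tool_pos: [0.3325, -0.2378, 0.7483]
tool_rot: [-2.412, 1.996, -0.009]
contact_force: [0.9, -0.5, -2.1]
opening: 0.0254
grip_force: 62.3
```

Call:
apply_moves --pt "0.0 -0.32 -0.245 0.3 0" --pt "0.0 -0.32 -0.245 0.3 0" --pt "0.0 -0.32 -0.245 0.3 0" --pt "0.0 -0.32 -0.245 0.3 0" --pt "0.0 -0.32 -0.245 0.3 0" --pt "0.0 -0.32 -0.245 0.3 0" --pt "0.0 -0.32 -0.245 0.3 0" --pt "0.0 -0.32 -0.245 0.3 0" --pt "0.0 -0.32 -0.245 0.3 0" --pt "0.0 -0.32 -0.245 0.3 0" --pt "0.0 -0.32 -0.245 0.3 0" --pt "0.0 -0.32 -0.245 0.3 0"

```text
t: 39.43
tool_pos: [0.5146, 0.1204, 0.4533]
tool_rot: [-2.41, 2.001, -0.013]
contact_force: [0.8, -1.0, -1.4]
opening: 0.0256
grip_force: 62.5
```

Call:
apply_moves --pt "0.0 0 0 0 0" --pt "0.0 0 0 0 0"

```text
t: 39.6
tool_pos: [0.5145, 0.1199, 0.4516]
tool_rot: [-2.416, 2.001, -0.006]
contact_force: [-0.5, -0.1, -0.7]
opening: 0.0255
grip_force: 62.3
```

```bash
python3 st.py; python3 - <<'E'
from h import *
for n in ('wrist','top'):
    p=shot(n); M=T()
    for t in ('hole_a','driver'):
        for d in eyes.tip_of(t,p)[:3]: print(n,t,np.round(d['point'],1),round(d['confidence'],2),at_z(p,[d['point']],.07).round(4))
    Z=cloud(p,np.ones((480,640),bool)); h=Z[(abs(Z[:,2]-.07)<.003)&(abs(Z[:,0]-.52)<.06)&(abs(Z[:,1]-.175)<.11)]; print(len(h),cv2.minAreaRect(h[:,:2].astype(np.float32)))
    g=p['img']; cv2.imwrite(f'pics/{n}_h.png',g)
E
```

```text
39.6 [ 0.088 -0.206  1.78   0.     1.561  3.042] [[0.1861, -0.9825, 0.0061, 0.5145], [-0.9825, -0.1861, 0.001, 0.1199], [0.0002, -0.0062, -1.0, 0.4516], [0.0, 0.0, 0.0, 1.0]]
err [0.3145 0.1182 0.0603] ang 0.343 az 0.36
wrist hole_a [315.4 218.1] 0.77 [[0.5184 0.1318 0.07  ]]
wrist hole_a [148.2 266.7] 0.71 [[0.6801 0.2153 0.07  ]]
wrist driver [319.9 244.8] 0.88 [[0.5089 0.1581 0.07  ]]
wrist driver [309.8 239.1] 0.17 [[0.52   0.1541 0.07  ]]
5660 ((0.5204759240150452, 0.15541058778762817), (0.12681908905506134, 0.07008455693721771), 89.92352294921875)
top hole_a [202.3 259.5] 0.91 [[0.5172 0.2219 0.07  ]]
top hole_a [245.8 263.3] 0.81 [[0.5103 0.1365 0.07  ]]
1371 ((0.5202965140342712, 0.1775416135787964), (0.1716078221797943, 0.06996844708919525), 89.6133804321289)
```

Call:
apply_moves --pt "0.0 -0.0098 -0.0059 0.04 0" --pt "0.0 -0.0098 -0.0059 0.08 0" --pt "0.0 -0.0098 -0.0059 0.1 0" --pt "0.0 -0.0098 -0.0059 0.112 0" --pt "0.0 -0.0098 -0.0059 0.112 0" --pt "0.0 -0.0098 -0.0059 0.112 0"

```text
t: 40.4
tool_pos: [0.5208, 0.1295, 0.3443]
tool_rot: [-2.408, 2.001, -0.015]
contact_force: [0.4, -0.4, -1.4]
opening: 0.0253
grip_force: 62.1
```

```bash
python3 st.py; python3 - <<'E'
from h import *
p=shot('wrist'); M=T(); s=p
for t in ('hole_a','driver'):
    for d in eyes.tip_of(t,p)[:2]: print(t,np.round(d['point'],1),round(d['confidence'],2),at_z(p,[d['point']],.07 if t=='hole_a' else M[2,3]-.26).round(4))
q=np.zeros((480,800,3),np.uint8); q[:,:480]=cv2.resize(p['img'][180:300,260:380],(480,480),interpolation=cv2.INTER_CUBIC)
p=shot('side'); u,v=proj(p,[[.52,.1325,.08]])[0].astype(int); q[:320,480:]=cv2.resize(p['img'][v-50:v+30,u-40:u+40],(320,320),interpolation=cv2.INTER_CUBIC)
cv2.imwrite('pics/ins.png',q)
E
```

```text
40.4 [ 1.050e-01 -1.180e-01  1.882e+00  1.000e-03  1.363e+00  3.062e+00] [[0.1829, -0.983, 0.0142, 0.5208], [-0.9831, -0.1829, 0.0021, 0.1295], [0.0005, -0.0144, -0.9999, 0.3443], [0.0, 0.0, 0.0, 1.0]]
err [0.3064 0.1171 0.0602] ang 0.335 az 0.365
hole_a [324.2 239.8] 0.92 [[0.5209 0.1317 0.07  ]]
driver [317.4 243.9] 0.79 [[0.5256 0.1308 0.0855]]
```

View pics/ins.png

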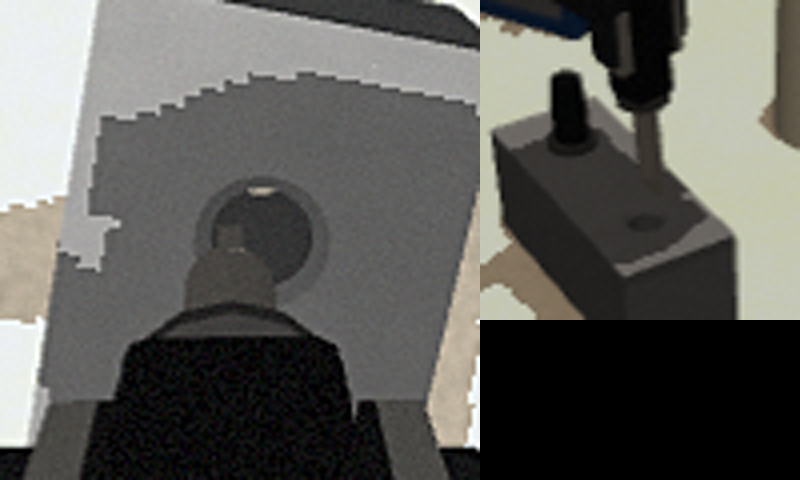

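Call:
apply_moves --pt "0.0 -0.0016 0.0048 0 0" --pt "0.0 -0.0016 0.0048 0 0" --pt "0.0 -0.0016 0.0048 0.008 0" --pt "0.0 -0.0016 0.0048 0.016 0" --pt "0.0 -0.0016 0.0048 0.022 0" --pt "0.0 -0.0016 0.0048 0.024 0" --pt "0.0 -0.0016 0.0048 0.024 0"

```text
t: 41.18
tool_pos: [0.5153, 0.1305, 0.3174]
tool_rot: [-2.411, 2.002, -0.011]
contact_force: [0.2, 0.2, -0.8]
opening: 0.0253
grip_force: 62.3
```

```bash
python3 st.py; python3 f.py; python3 - <<'E'
from h import *
p=shot('wrist'); g=cv2.cvtColor(p['img'],cv2.COLOR_BGR2GRAY)
for v in range(222,250,2): print(v,g[v,298:348:2].tolist())
E
```

```text
41.18 [ 0.108 -0.104  1.916  0.     1.319  3.065] [[0.1836, -0.9829, 0.0102, 0.5153], [-0.983, -0.1836, 0.0015, 0.1305], [0.0004, -0.0103, -0.9999, 0.3174], [0.0, 0.0, 0.0, 1.0]]
err [0.3104 0.1177 0.0602] ang 0.3389 az 0.363
t 41.18 F [-0.21 -0.22  0.82] T [-0.04   0.06   0.001] q6 3.065 TCP-plane 0.22278 ang 0.3389 open 0.0253 grip 62.3
tip [0.519  0.1327 0.0574] pos [0.5153 0.1305 0.3174] effort [  0.132 -31.604 -36.265   0.075  -0.087   0.   ]
222 [101, 97, 96, 96, 98, 96, 97, 97, 95, 90, 97, 92, 95, 95, 94, 96, 97, 98, 98, 97, 95, 95, 96, 98, 95]
224 [94, 98, 100, 99, 100, 96, 100, 103, 97, 98, 94, 99, 98, 98, 99, 96, 94, 97, 92, 94, 96, 99, 95, 96, 91]
226 [96, 99, 98, 102, 95, 96, 98, 98, 94, 96, 92, 97, 97, 100, 97, 94, 94, 96, 94, 95, 93, 97, 96, 96, 97]
228 [97, 95, 94, 97, 97, 100, 97, 98, 97, 96, 99, 96, 94, 87, 93, 96, 95, 98, 98, 96, 92, 95, 99, 94, 97]
230 [98, 98, 96, 99, 97, 100, 99, 99, 99, 101, 99, 100, 98, 95, 96, 98, 97, 95, 96, 101, 92, 97, 97, 93, 94]
232 [94, 98, 96, 93, 106, 86, 70, 68, 75, 76, 73, 70, 76, 99, 96, 97, 94, 95, 96, 98, 92, 96, 95, 96, 99]
234 [101, 99, 97, 88, 74, 79, 75, 76, 62, 65, 68, 77, 78, 72, 80, 96, 98, 101, 99, 93, 94, 95, 96, 95, 95]
236 [101, 99, 81, 75, 78, 59, 46, 52, 63, 62, 66, 55, 62, 82, 72, 73, 95, 96, 96, 96, 98, 95, 92, 90, 94]
238 [100, 82, 76, 75, 53, 47, 50, 51, 62, 64, 67, 63, 50, 47, 74, 80, 80, 96, 97, 95, 102, 96, 90, 98, 97]
240 [97, 69, 73, 61, 49, 49, 50, 47, 68, 66, 65, 63, 52, 48, 51, 80, 79, 86, 98, 98, 96, 98, 94, 99, 97]
242 [75, 75, 66, 46, 49, 53, 51, 67, 89, 84, 85, 109, 51, 57, 54, 61, 86, 78, 96, 92, 95, 93, 96, 96, 93]
244 [75, 74, 57, 44, 53, 50, 71, 70, 70, 70, 68, 73, 69, 58, 56, 46, 81, 76, 94, 96, 92, 95, 94, 96, 95]
246 [75, 81, 49, 51, 45, 71, 69, 67, 66, 66, 65, 68, 69, 64, 63, 50, 79, 82, 89, 92, 90, 93, 95, 96, 90]
248 [72, 81, 46, 50, 50, 69, 76, 73, 71, 70, 68, 65, 68, 65, 66, 51, 82, 84, 84, 101, 96, 95, 94, 94, 94]
```

Call:
apply_moves --pt "0.0 0 -0.0012 0.004 0" --pt "0.0 0 -0.0012 0.01 0" --pt "0.0 0 -0.0012 0.016 0" --pt "0.0 0 -0.0012 0.022 0" --pt "0.0 0 -0.0012 0.028 0" --pt "0.0 0 -0.0012 0.034 0" --pt "0.0 0 -0.0012 0.04 0" --pt "0.0 0 -0.0012 0.043 0" --pt "0.0 0 -0.0012 0.043 0"

```text
t: 41.98
tool_pos: [0.5172, 0.1308, 0.2748]
tool_rot: [-2.41, 2.002, -0.013]
contact_force: [0.1, -2.2, -3.1]
opening: 0.0256
grip_force: 62.2
```

```bash
python3 st.py; python3 f.py
```

```text
41.98 [ 0.108 -0.051  1.942  0.     1.239  3.065] [[0.1835, -0.9829, 0.0116, 0.5172], [-0.983, -0.1835, 0.0014, 0.1308], [0.0007, -0.0117, -0.9999, 0.2748], [0.0, 0.0, 0.0, 1.0]]
err [0.309  0.1178 0.0602] ang 0.3377 az 0.364
t 41.98 F [2.21 0.32 3.14] T [-0.11   0.455  0.069] q6 3.065 TCP-plane 0.17965 ang 0.3377 open 0.0256 grip 62.2
tip [0.5212 0.1329 0.0149] pos [0.5172 0.1308 0.2748] effort [ 1.2710e+00 -3.3354e+01 -3.5781e+01  7.2700e-01 -1.1000e-01 -2.0000e-03]
```

Call:
apply_moves --pt "0.0 0 0 0.002 0" --pt "0.0 0 0 0.004 0" --pt "0.0 0 0 0.005 0" --pt "0.0 0 0 0.005 0" --newtons 30

```text
t: 42.32
tool_pos: [0.5176, 0.1308, 0.2711]
tool_rot: [-2.41, 2.001, -0.014]
contact_force: [-1.3, -5.2, -0.5]
opening: 0.0249
grip_force: 62.8
```

```bash
python3 f.py
```

```text
t 42.32 F [4.86 2.22 0.49] T [-0.322  0.764 -0.029] q6 3.065 TCP-plane 0.17577 ang 0.3364 open 0.0249 grip 62.8
tip [0.5219 0.1329 0.0112] pos [0.5176 0.1308 0.2711] effort [ 2.0660e+00 -3.2150e+01 -3.4762e+01  1.2000e+00 -4.6300e-01 -1.0000e-03]
```

Call:
apply_moves --pt "0.03 0 0 0 0" --pt "0.04 0 0 0 0" --pt "0.06 0 0 0 0" --pt "0.085 0 0 0 0" --pt "0.085 0 0 0 0" --pt "0.085 0 0 0 0"

```text
t: 42.82
tool_pos: [0.5175, 0.1311, 0.2711]
tool_rot: [-2.409, 2.001, -0.013]
contact_force: [1.1, -0.3, -0.4]
opening: 0.0843
grip_force: 0.0
```

```bash
python3 f.py
```

```text
t 42.82 F [ 0.49 -0.98  0.45] T [-0.084 -0.016 -0.002] q6 3.065 TCP-plane 0.17572 ang 0.3359 open 0.0843 grip 0.0
tip [0.5219 0.1335 0.0112] pos [0.5175 0.1311 0.2711] effort [ 1.2000e-02 -3.1875e+01 -3.3898e+01  7.0000e-03 -4.7000e-02 -0.0000e+00]
```

Call:
apply_moves --pt "0.085 0 0 -0.01 0" --pt "0.085 0 0 -0.03 0" --pt "0.085 0 0 -0.06 0" --pt "0.085 0 0 -0.1 0" --pt "0.085 0 0 -0.14 0" --pt "0.085 0 0 -0.18 0" --pt "0.085 0 0 -0.18 0"

```text
t: 43.4
tool_pos: [0.516, 0.1308, 0.4629]
tool_rot: [-2.399, 1.992, -0.032]
contact_force: [0.3, 1.2, 1.0]
opening: 0.0851
grip_force: 0.0
```

```bash
python3 f.py; python3 - <<'E'
from drv import *
for n in ('wrist','top'):
    p=shot(n)
    try: X,zt,r=top(p); print(n,len(zt),'zmax',np.percentile(zt[:,2],[50,90]).round(4),r)
    except Exception as e: print(n,e)
    for t in ('nut_driver','lens_cap','sample_box'):
        for d in eyes.outline_of(t,p)[:2]:
            Y=cloud(p,d['region']) if d['region'].any() else np.zeros((1,3)); print(t,round(d['confidence'],2),np.median(Y,0).round(3))
E
```

```text
t 43.4 F [-1.08 -0.51 -0.94] T [-0.001 -0.013  0.027] q6 3.065 TCP-plane 0.36505 ang 0.3191 open 0.0851 grip 0.0
tip [0.5249 0.1337 0.2031] pos [0.516  0.1308 0.4629] effort [-3.3000e-02 -2.4112e+01 -3.2011e+01 -6.0000e-03  5.6200e-01  0.0000e+00]
drv 0.88 [311.8, 195.1, 340.4, 238.1]
wrist 964 zmax [0.1456 0.1479] ((0.5195168256759644, 0.1332484632730484), (0.02553032711148262, 0.025443486869335175), 10.338543891906738)
nut_driver 0.82 [0.521 0.216 0.099]
lens_cap 0.88 [0.605 0.002 0.01 ]
sample_box 0.64 [ 0.398 -0.01   0.017]
drv 0.73 [237.0, 245.6, 253.6, 263.2]
top 156 zmax [0.1462 0.1489] ((0.52033931016922, 0.13016380369663239), (0.025293149054050446, 0.019762543961405754), 7.9552083015441895)
nut_driver 0.56 [0.517 0.221 0.115]
lens_cap 0.5 [0.606 0.001 0.011]
sample_box 0.8 [ 0.396 -0.011  0.017]
```

Call:
apply_moves --pt "0.085 0 0 0 0" --pt "0.085 0 0 0 0" --pt "0.085 0 0 0 0"

```text
t: 44.15
tool_pos: [0.5152, 0.1306, 0.4509]
tool_rot: [-2.409, 2.001, -0.013]
contact_force: [0.2, 1.1, 0.3]
opening: 0.0853
grip_force: 0.0
```

```bash
python3 -c "
from station import ctrl
print(ctrl.finish_job())"
```

```text
the job is handed in; nothing more can be done
None
```

I drove the screw home (head height fell from 12.6 to 11.0 mm above the slope), held it snug at about 0.25–0.3 N m, and left the driver upright, fully down and released in its original hole; the job was handed in at about 44 s, and `finish_job` returned no verdict.

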